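# Put the test bench kit away: hang terminal modules, stack parts boxes

## Task

Clear the bench for the next shift: hang every terminal module on a stud of the rail, its keyhole slipped over the head and slid down until it is locked, and stack every loose parts box in one straight stack on the fixed bottom box, feet fully home in the recesses of the lid below. The count of modules and boxes varies; leave the multimeter, the screwdriver and the tape where they are.

Things in the scene. Friction and masses are not known exactly. Their poses are not given: they have to be found in the camera images.
- module1_grip (a point): terminal module, 130 mm high. Point 118 mm above its underside, in the black grip block on top: block 22 mm wide (y), x from -22 to +14, 106 to 130 mm up. z up, x to its front. Grey body, x -18 to +26, 50 wide (y), 40 high; behind it, x -22 to -18, an aluminium plate 50 wide up to 106 mm with a keyhole. 0.18 to 0.29 kg; centre of mass within 8 mm of this point in x and y
- module1_seat (a point): seat of this module's keyhole, mid-thickness of the 4 mm plate: the stud's axis passes here when locked. 20 mm behind (-x) and 39 mm below the grip point, same axes. Entry opening, 19 mm across, centred 17 mm below this point; from it a 10 mm wide slot runs straight up and ends 3 mm above this point
- module2_grip (a point): terminal module, 130 mm high. Point 118 mm above its underside, in the black grip block on top: block 22 mm wide (y), x from -22 to +14, 106 to 130 mm up. z up, x to its front. Grey body, x -18 to +26, 50 wide (y), 40 high; behind it, x -22 to -18, an aluminium plate 50 wide up to 106 mm with a keyhole. 0.18 to 0.29 kg; centre of mass within 8 mm of this point in x and y
- module2_seat (a point): seat of this module's keyhole, mid-thickness of the 4 mm plate: the stud's axis passes here when locked. 20 mm behind (-x) and 39 mm below the grip point, same axes. Entry opening, 19 mm across, centred 17 mm below this point; from it a 10 mm wide slot runs straight up and ends 3 mm above this point
- module3_grip (a point): terminal module, 130 mm high. Point 118 mm above its underside, in the black grip block on top: block 22 mm wide (y), x from -22 to +14, 106 to 130 mm up. z up, x to its front. Grey body, x -18 to +26, 50 wide (y), 40 high; behind it, x -22 to -18, an aluminium plate 50 wide up to 106 mm with a keyhole. 0.18 to 0.29 kg; centre of mass within 8 mm of this point in x and y
- module3_seat (a point): seat of this module's keyhole, mid-thickness of the 4 mm plate: the stud's axis passes here when locked. 20 mm behind (-x) and 39 mm below the grip point, same axes. Entry opening, 19 mm across, centred 17 mm below this point; from it a 10 mm wide slot runs straight up and ends 3 mm above this point
- box1_mid (a point): lidded parts box, closed for good, 90 (x) x 56 (y) x 45 mm, 0.20 to 0.33 kg; its centre, 22.5 mm up; z up. Four feet 10 mm square, 6 mm high, centred 34.5 (x) and 17.5 (y) from the middle; lid recesses at the same places, 15 mm square, 5 mm deep: a box with its feet home stands 40 mm higher than the one below. Either end may lead
- box2_mid (a point): lidded parts box, closed for good, 90 (x) x 56 (y) x 45 mm, 0.20 to 0.33 kg; its centre, 22.5 mm up; z up. Four feet 10 mm square, 6 mm high, centred 34.5 (x) and 17.5 (y) from the middle; lid recesses at the same places, 15 mm square, 5 mm deep: a box with its feet home stands 40 mm higher than the one below. Either end may lead
- box3_mid (a point): lidded parts box, closed for good, 90 (x) x 56 (y) x 45 mm, 0.20 to 0.33 kg; its centre, 22.5 mm up; z up. Four feet 10 mm square, 6 mm high, centred 34.5 (x) and 17.5 (y) from the middle; lid recesses at the same places, 15 mm square, 5 mm deep: a box with its feet home stands 40 mm higher than the one below. Either end may lead
- case_mid (a point): centre, 22.5 mm up, of the bottom box of the stack: same shape and size as the loose boxes, but fixed to the bench on a flat steel foot plate 130 x 96 mm, 3 mm thick, with a screw in each corner; z up, x along its length
- rail: fixed upright grey plate, 6 mm thick, 270 mm long (y), 120 mm high, on a flat foot behind it; origin at bench level under the middle of its front face; x points out of that face. Three headed studs stick out of the face along +x, 90 mm apart, 105 mm up
- stud1 (a point): headed stud of the rail, pointing along +x, out of the front face; y along the rail, z up. Point on its axis, 3 mm in front of the face, 105 mm above the bench. Neck 6 mm in diameter, 6.5 mm long, then a head 14 mm in diameter, 4 mm thick. Any stud takes any module
- stud2 (a point): headed stud of the rail, pointing along +x, out of the front face; y along the rail, z up. Point on its axis, 3 mm in front of the face, 105 mm above the bench. Neck 6 mm in diameter, 6.5 mm long, then a head 14 mm in diameter, 4 mm thick. Any stud takes any module
- stud3 (a point): headed stud of the rail, pointing along +x, out of the front face; y along the rail, z up. Point on its axis, 3 mm in front of the face, 105 mm above the bench. Neck 6 mm in diameter, 6.5 mm long, then a head 14 mm in diameter, 4 mm thick. Any stud takes any module
- meter: hand-held multimeter lying on the bench, 170 x 85 x 38 mm; origin under its middle; not to be disturbed
- screwdriver: screwdriver lying on the bench along its x axis; origin under its middle; not to be disturbed
- tape: roll of black tape lying flat, 90 mm across, 19 mm high; origin under its centre; not to be disturbed

How it is judged:
At the end, for the whole second after the job is handed in: every module present hangs on a stud with the seat of its keyhole within 7 mm of the stud's point and within 0.2 rad of upright; every box present stands level over the bottom box, within 12 mm sideways and 0.2 rad of its direction, 40, 80 or 120 mm (within 3 mm) above it ((distance between module1_seat and stud1 below 0.007 m or distance between module1_seat and stud2 below 0.007 m or distance between module1_seat and stud3 below 0.007 m) and angle between each of module1_seat, module2_seat, module3_seat's own z axis and vertical below 0.2 rad and (distance between module2_seat and stud1 below 0.007 m or distance between module2_seat and stud2 below 0.007 m or distance between module2_seat and stud3 below 0.007 m) and (distance between module3_seat and stud1 below 0.007 m or distance between module3_seat and stud2 below 0.007 m or distance between module3_seat and stud3 below 0.007 m) and horizontal distance between each of box1_mid, box2_mid, box3_mid and case_mid below 0.012 m and angle between the x axis of each of box1_mid, box2_mid, box3_mid and the x axis of case_mid, either way round below 0.2 rad and angle between each of box1_mid, box2_mid, box3_mid's own z axis and vertical below 0.05 rad and (z of box1_mid in the frame of case_mid between 0.037 and 0.043 m or z of box1_mid in the frame of case_mid between 0.077 and 0.083 m or z of box1_mid in the frame of case_mid between 0.117 and 0.123 m) and (z of box2_mid in the frame of case_mid between 0.037 and 0.043 m or z of box2_mid in the frame of case_mid between 0.077 and 0.083 m or z of box2_mid in the frame of case_mid between 0.117 and 0.123 m) and (z of box3_mid in the frame of case_mid between 0.037 and 0.043 m or z of box3_mid in the frame of case_mid between 0.077 and 0.083 m or z of box3_mid in the frame of case_mid between 0.117 and 0.123 m)); the robot touches nothing.
It fails at once if the meter is moved by more than 30 mm (distance of meter from where it was at the start of the episode above 0.03 m).
It fails at once if the screwdriver is moved by more than 30 mm (distance of screwdriver from where it was at the start of the episode above 0.03 m).
It fails at once if the tape is moved by more than 30 mm (distance of tape from where it was at the start of the episode above 0.03 m).
Of module1, module2, module3 only 2 to 3 are there at a start; the rules pass over those that are not, and their reading is None.
Of box1, box2, box3 only 2 to 3 are there at a start; the rules pass over those that are not, and their reading is None.
At some moment in a run one of module1, module2, module3 may be knocked a few centimetres aside while the robot is not near it.
It also fails if it takes over 210 s, if anything falls off the work surface, if the arm or the gripper's body presses on something with over 40 N, if the wrist force passes 120 N, or if a joint passes its speed limit or range.

## Robot

A 7-joint arm with a two-finger parallel gripper is mounted at the origin on the work surface. World frame = base frame: x ahead of the robot, y to its left, z up, the work surface at z = 0. Lengths are in m, angles in rad, forces in N, time in s.
With the tool pointing down it reaches from about 0.425 to 0.925 m from the base axis. Payload 6.8 kg.
Tool frame: the origin (TCP) lies on the centre line of the jaws, within the pads' length; the fingertips stand 19 mm ahead of it and the grasp point (between the pads) is the TCP; z points along the fingers, y is the line along which they close (so a half turn about z gives the same grasp; the last joint's range is limited). The gripper opens to 85 mm and grips with 20 to 120 N. Pads are 22 mm wide; open, the fingers measure 114 mm over their backs; the gripper's body (76 mm by 85 mm) begins 54 mm behind the grasp point. The pads swing forward as they close: fully open they stand 13 mm farther back than shut.
Start: joints at [-1.305, 0.477, 0.022, 1.555, -0.011, 1.109, -0.083], TCP at [0.246, 0.628, 0.219] pointing down, gripper open.
Joint ranges: [-2.96, 2.96], [-0.34, 2.1], [-1.41, 1.46], [0.24, 2.44], [-1.37, 4.51], [0.17, 1.92], [-2.96, 2.96]. Speed limits (rad/s): [2.39, 2.39, 3.14, 3.14, 3.14, 3.14, 3.14].

## Interface

Orientations are given as a rotation vector (axis times angle).
In Python, from bench import r gives the robot as it stands. The module is installed in compiled form; this text tells all that it offers.
- The arm moves only by the tool arm_command, never from a script. Its argument "rows" is a list of rows, each an object of numbers: "fingers": the opening, from -1 (shut) to 1 (fully open); "x", "y", "z": the shift along the tool's x, y, z in m; "ax", "ay", "az": the turn, a rotation vector about the tool's x, y, z in degrees. In form: [{"fingers": .., "x": .., "y": .., "z": .., "ax": .., "ay": .., "az": ..}, ...]. A call has 1 to 10 rows; each row shifts and turns the commanded pose from where the row before left it, along the tool's axes as they then stand; what a row does not reach is not made up. A row lasts 1/12 s, in which the tool goes at most 41.7 mm and 7.16 degrees, less where a joint would pass 70% of its speed; a pose out of reach is approached as far as the arm can. A call is refused whole if a number of a shift passes 0.0417 or a number of a turn 7.16, either way. A call with a gripper value outside its range is refused whole. The fingers move at their own pace and stop on an object; "grip_force" is the grip in N (left out, the last holds). Time passes only in rows, so rows that do not move let the fingers close. It gives the time, the measured TCP pose, the force, the opening and the grip force at its end, in the units of the state.
- r.get_obs(): the state, without advancing time (a new reading comes with each control period).
- r.grab_frame(name): name is "scene" or "top" or "wrist"; returns a dict with "frame" (400x640x3 uint8, red, green, blue), "depth" (400x640 float32, m along the optical axis (not along the pixel's ray), 0 where there is no reading), "K" (3x3 intrinsics, pixels), "world_from_camera" (4x4, takes a point from camera to world coordinates). Camera axes: x right, y down, z forward; pixel columns grow to the right and rows downward; lengths in m; the calibration is good to about 2 mm. A picture is of the moment at which its call begins.
- r.hand_in(): hands the job in; it is judged then, once.
The state is a dict: "clock": time; "joints": joint angles; "qvel": joint speeds; "tau": joint torques, N m; "tcp_pos": TCP position; "orientation": TCP orientation; "contact_force": force on the tool from outside, world axes, zero at the start; "moment": the same for the moment, N m; "grip_width": finger opening in m; "gripper_force": force on a finger pad.
Only numpy, scipy, OpenCV 4.12 (cv2) and the standard library are available. Lean on these libraries where they do the work, as an engineer would, in place of code of your own. Each camera call takes 0.05 s, during which the arm holds its last target. There are 200 camera calls.

## Working session

There is one attempt and no reset: what is moved stays moved. The work goes in short steps, Python scripts to look and compute and a tool call to move; the robot and the scene stay as the last step left them, time stands still between calls to the robot, and variables do not carry over. Pictures are saved under pics/ and viewed, at most 14 in all, crops included, and the job is handed in when it is done.

Besides the shell and the picture viewer there is one more tool, called after "Request:" as a command line: name --argument value ..., lists and objects as JSON in quotes. arm_command: Moves the arm, as the interface text tells. Its arguments: {"type":"object","properties":{"rows":{"type":"array"},"grip_force":{"type":"number"}},"required":["rows"]}

```bash
mkdir -p pics
cat > h.py <<'E'
import numpy as np, cv2
from bench import r
from scipy.spatial.transform import Rotation as R
def grab(n):
    f=r.grab_frame(n); np.savez('last_%s.npz'%n,**f); return f
def load(n): return dict(np.load('last_%s.npz'%n))
def save(f,name): cv2.imwrite('pics/'+name,cv2.cvtColor(f['frame'],cv2.COLOR_RGB2BGR))
def ray(f,u,v):
    K=f['K'];T=f['world_from_camera']
    d=T[:3,:3]@np.array([(u-K[0,2])/K[0,0],(v-K[1,2])/K[1,1],1.]);return T[:3,3],d
def onz(f,u,v,z):
    o,d=ray(f,u,v);return o+d*(z-o[2])/d[2]
def cloud(f):
    K=f['K'];T=f['world_from_camera'];D=f['depth'];v,u=np.indices(D.shape)
    P=np.stack([(u-K[0,2])/K[0,0]*D,(v-K[1,2])/K[1,1]*D,D],-1)
    return P@T[:3,:3].T+T[:3,3]
def proj(f,p):
    T=np.linalg.inv(f['world_from_camera']);c=f['K']@(T[:3,:3]@np.array(p)+T[:3,3]);return c[:2]/c[2]
E
python3 - <<'E'
from h import *
np.set_printoptions(precision=4,suppress=True)
for n in('top','scene','wrist'):
    f=grab(n);save(f,n+'0.png');print(n,f['world_from_camera'],f['K'][0])
o=r.get_obs();print(o['tcp_pos'],R.from_rotvec(o['orientation']).as_matrix(),o['clock'],o['grip_width'])
E
```

```text
top [[ 0.0141 -0.9933  0.1147  0.461 ]
 [-0.9999 -0.0141  0.0003 -0.0465]
 [ 0.0013 -0.1147 -0.9934  1.2718]
 [ 0.      0.      0.      1.    ]] [395.3597   0.     312.7832]
scene [[-0.6589  0.4567 -0.5977  1.4008]
 [ 0.7522  0.3951 -0.5273  0.6411]
 [-0.0047 -0.7971 -0.6039  0.9124]
 [ 0.      0.      0.      1.    ]] [490.3995   0.     322.0028]
wrist [[ 0.365   0.8939  0.2603  0.1789]
 [ 0.931  -0.3499 -0.104   0.6544]
 [-0.0019  0.2803 -0.9599  0.372 ]
 [ 0.      0.      0.      1.    ]] [334.6508   0.     322.2343]
[0.2463 0.628  0.2186] [[-0.931   0.3651 -0.0004]
 [ 0.3651  0.931  -0.0014]
 [-0.0001 -0.0014 -1.    ]] 0.15 0.08549223712787325
```

View pics/top0.png

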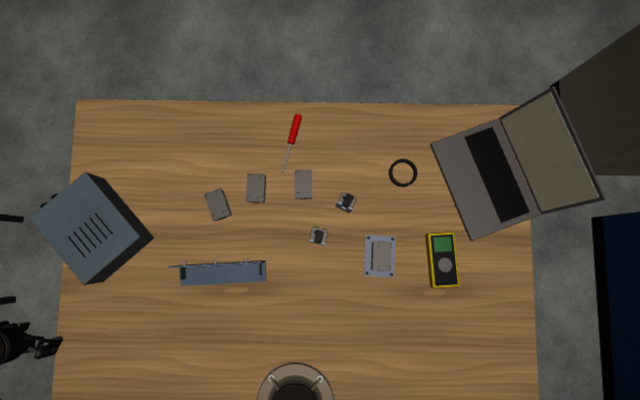

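View pics/scene0.png

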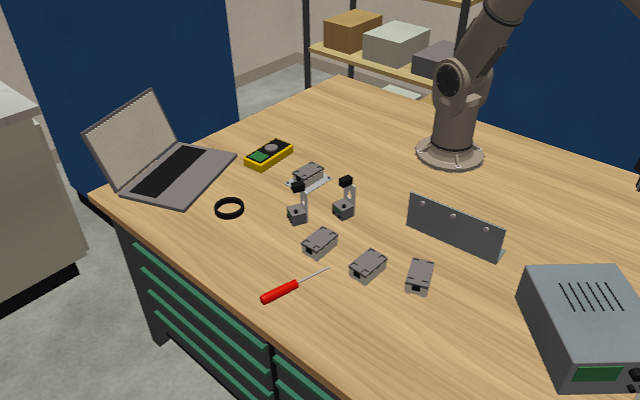

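Top view: three loose boxes at about (217,204), (256,188), (303,184), two modules at (319,236) and (347,202), fixed bottom box at (380,257), and the rail at (222,272) with its studs facing up in the image (+x). The scene view agrees. Next I'll get rough poses from both depth views.

Run:
```python
from h import *
np.set_printoptions(precision=4,suppress=True)
for n in('top','scene'):
    f=load(n);P=cloud(f);ok=(f['depth']>0)&(P[...,2]>.018)&(P[...,2]<.2)&(P[...,0]>.3)&(P[...,0]<.85)&(abs(P[...,1]-.05)<.4)
    c,L,s,_=cv2.connectedComponentsWithStats(ok.astype(np.uint8))
    for i in range(1,c):
        if s[i,4]<25: continue
        p=P[L==i];h=np.percentile(p[:,2],95);t=p[p[:,2]>h-.012]
        (cx,cy),(w,l),a=cv2.minAreaRect((t[:,:2]*1000).astype(np.float32))
        print(n,s[i],'h %.3f'%h,'c %.0f %.0f size %.0f %.0f ang %.1f'%(cx,cy,w,l,a),len(t))
```

```text
top [287 130  10  14  87] h 0.028 c 830 26 size 24 43 ang 77.3 87
top [389 158  16  15  47] h 0.023 c 743 -310 size 17 65 ang 39.3 47
top [294 169  18  30 529] h 0.049 c 672 -13 size 91 54 ang 0.9 514
top [245 173  21  30 552] h 0.049 c 657 137 size 57 91 ang 88.5 522
top [389 174  14  12  36] h 0.023 c 690 -309 size 54 14 ang 51.8 36
top [204 188  27  33 568] h 0.049 c 603 255 size 92 57 ang 21.1 522
top [335 192  21  20 266] h 0.133 c 611 -147 size 21 35 ang 63.9 95
top [309 226  19  19 253] h 0.133 c 503 -63 size 22 35 ang 78.1 94
top [371 241  20  30 572] h 0.049 c 449 -259 size 57 90 ang 88.7 544
top [167 258  98  22 398] h 0.123 c 423 238 size 16 270 ang 3.7 216
scene [ 287  161   38   61 1005] h 0.128 c 610 -146 size 27 37 ang 70.3 111
scene [333 174  24  43 607] h 0.130 c 503 -61 size 28 37 ang 74.5 100
scene [ 407  191  100   70 3117] h 0.118 c 423 239 size 29 270 ang 4.9 585
scene [235 197   9  15  35] h 0.021 c 689 -316 size 73 20 ang 56.7 35
scene [301 226  38  32 727] h 0.047 c 669 -13 size 95 61 ang 1.1 570
scene [349 247  39  37 830] h 0.047 c 656 137 size 59 95 ang 88.3 655
scene [405 257  30  38 775] h 0.047 c 601 256 size 95 56 ang 21.3 666
scene [279 279  20  13 116] h 0.026 c 830 28 size 21 45 ang 74.6 116
```

```bash
cat >> h.py <<'E'
def to(x,y,z,yaw,n=None):
    """print tool-frame moves: turn (deg) first, then shift, to reach tcp x,y,z with tool-x yaw (deg), tool down"""
    o=r.get_obs();M=R.from_rotvec(o['orientation']).as_matrix()
    y0=np.degrees(np.arctan2(M[1,0],M[0,0]));d=(yaw-y0+180)%360-180
    a=np.radians(yaw);G=np.array([[np.cos(a),np.sin(a),0],[np.sin(a),-np.cos(a),0],[0,0,-1]])
    s=np.array([x,y,z])-o['tcp_pos'];print('az %.2f'%-d,'shift after turn',np.round(G.T@s,4),'now',np.round(M.T@s,4),'tilt',np.round(M[2],3),'t',o['clock'])
E
python3 - <<'E'
from h import *
for n in('top','scene'):
    f=load(n);P=cloud(f)
    for c in((.611,-.147),(.503,-.062)):
        m=(f['depth']>0)&(P[...,2]>.015)&(P[...,2]<.048)&(np.hypot(P[...,0]-c[0],P[...,1]-c[1])<.06)
        print(n,m.sum(),P[m].mean(0)-[*c,0],P[m].min(0),P[m].max(0))
    if n=='top':
        m=(f['depth']>0)&(P[...,2]>.09)&(P[...,2]<.13)&(P[...,1]>.09)&(P[...,1]<.39)&(P[...,0]<.5)
        p=P[m][:,:2];print(cv2.minAreaRect((p*1000).astype(np.float32)),len(p))
to(.55,-.03,.33,0);to(.55,-.03,.33,180);to(.55,-.10,.33,90)
E
```

```text
top 112 [ 0.00712381 -0.00123541  0.03896967] [ 0.58544773 -0.17894055  0.01597059] [ 0.64655137 -0.11658512  0.04718461]
top 138 [ 0.01141544 -0.00313787  0.03976511] [ 0.48174543 -0.09178394  0.01720592] [ 0.53730927 -0.03880814  0.04797955]
((423.4280090332031, 238.23504638671875), (16.424728393554688, 269.7207946777344), 3.734180450439453) 253
scene 322 [0.00915858 0.00468795 0.03401735] [ 0.58292647 -0.18139248  0.01504025] [ 0.64668989 -0.11470743  0.04759525]
scene 335 [0.00921744 0.00478813 0.0345327 ] [ 0.47989107 -0.09113177  0.01507257] [ 0.53820746 -0.0325268   0.04779297]
az 158.59 shift after turn [ 0.3037  0.658  -0.1114] now [-0.523  -0.5018 -0.1106] tilt [-0.    -0.001 -1.   ] t 0.15
az -21.41 shift after turn [-0.3037 -0.658  -0.1114] now [-0.523  -0.5018 -0.1106] tilt [-0.    -0.001 -1.   ] t 0.15
az 68.59 shift after turn [-0.728   0.3037 -0.1114] now [-0.5485 -0.567  -0.1105] tilt [-0.    -0.001 -1.   ] t 0.15
```

Request:
arm_command --rows '[{"fingers": 1,"z": -0.04},{"z": -0.04},{"x": -0.022,"y": -0.022},{"x": -0.022,"y": -0.022},{"x": -0.022,"y": -0.022},{"x": -0.022,"y": -0.022},{"x": -0.022,"y": -0.022},{"x": -0.022,"y": -0.022},{"x": -0.022,"y": -0.022},{"x": -0.022,"y": -0.022}]'

```text
validation failed for argument at $.ro...
```

Request:
arm_command --rows '[{"x": -0.022,"y": -0.022},{"x": -0.022,"y": -0.022},{"x": -0.022,"y": -0.022},{"x": -0.022,"y": -0.022},{"x": -0.022,"y": -0.022},{"x": -0.022,"y": -0.022},{"x": -0.022,"y": -0.022},{"x": -0.022,"y": -0.022},{"x": -0.022,"y": -0.022},{"x": -0.022,"y": -0.022}]'

```text
validation failed for argument at $.ro...
```

Request:
arm_command --rows '[{"x": -0.022,"y": -0.022},{"x": -0.022,"y": -0.022},{"x": -0.022,"y": -0.022},{"x": -0.022,"y": -0.022},{"x": -0.022,"y": -0.022},{"x": -0.022,"y": -0.022},{"x": -0.022,"y": -0.022},{},{},{}]'

```text
validation failed for argument at $.ro...
```

```bash
cat >> h.py <<'E'
def blobs(f,zlo,zhi,band=.012,minpx=60):
    P=cloud(f);ok=(f['depth']>0)&(P[...,2]>zlo)&(P[...,2]<zhi)&(P[...,0]>.3)
    ok=cv2.erode(ok.astype(np.uint8),np.ones((1,1)))
    c,L,s,_=cv2.connectedComponentsWithStats(ok)
    for i in range(1,c):
        if s[i,4]<minpx: continue
        p=P[L==i];h=np.median(p[:,2]);t=p[abs(p[:,2]-h)<band]
        (cx,cy),(w,l),a=cv2.minAreaRect((t[:,:2]*1000).astype(np.float32))
        if w<l: a+=90;w,l=l,w
        print(s[i],'h %.4f'%h,'c %.1f %.1f size %.1f %.1f long axis %.1f'%(cx,cy,w,l,(a+90)%180-90))
E
python3 - <<'E'
from h import *
o=r.get_obs();print(o['tcp_pos'],o['clock'],o['joints'])
f=grab('wrist');save(f,'w1.png');blobs(f,.105,.16,.006);print('boxes');blobs(f,.035,.055,.006)
E
```

```text
[0.24631014 0.62795713 0.2186405 ] 0.15 [-1.30511295  0.47763602  0.02234184  1.55620346 -0.01147593  1.10929091
 -0.0831046 ]
[ 315  300  122   69 4226] h 0.1184 c 405.5 617.4 size 89.8 62.9 long axis 42.5
[500 380  39  20 548] h 0.1187 c 497.6 731.7 size 36.7 24.8 long axis 69.4
boxes
[ 294  263  134   88 1181] h 0.0453 c 393.8 597.6 size 162.6 79.1 long axis -87.6
[108 380  33  19 251] h 0.0474 c 408.6 306.1 size 46.3 2.3 long axis -85.8
```

View pics/w1.png

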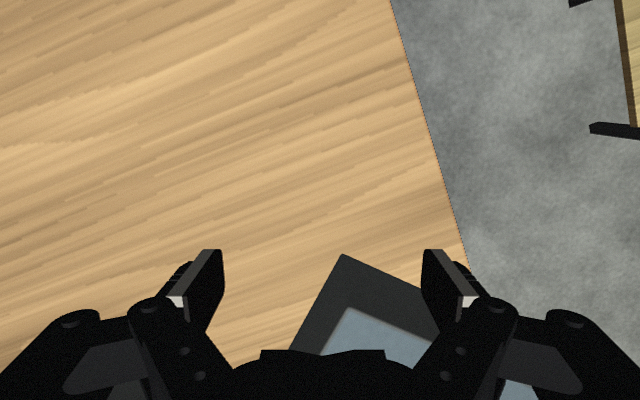

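The view is still from the start pose, with the fingers at about (200,280) and (450,280) and the power supply below. The move was refused because each row needs every key, so I'm sending full rows.

Request:
arm_command --rows '[{"fingers": 1,"x": 0,"y": 0,"z": -0.04,"ax": 0,"ay": 0,"az": 0},{"fingers": 1,"x": 0,"y": 0,"z": -0.04,"ax": 0,"ay": 0,"az": 0},{"fingers": 1,"x": -0.022,"y": -0.022,"z": 0,"ax": 0,"ay": 0,"az": 0},{"fingers": 1,"x": -0.022,"y": -0.022,"z": 0,"ax": 0,"ay": 0,"az": 0},{"fingers": 1,"x": -0.022,"y": -0.022,"z": 0,"ax": 0,"ay": 0,"az": 0},{"fingers": 1,"x": -0.022,"y": -0.022,"z": 0,"ax": 0,"ay": 0,"az": 0},{"fingers": 1,"x": -0.022,"y": -0.022,"z": 0,"ax": 0,"ay": 0,"az": 0},{"fingers": 1,"x": -0.022,"y": -0.022,"z": 0,"ax": 0,"ay": 0,"az": 0},{"fingers": 1,"x": -0.022,"y": -0.022,"z": 0,"ax": 0,"ay": 0,"az": 0},{"fingers": 1,"x": -0.022,"y": -0.022,"z": 0,"ax": 0,"ay": 0,"az": 0}]'

```text
clock: 1.03
tcp_pos: [0.3464, 0.3987, 0.2993]
orientation: [-0.584, -3.087, 0.0]
contact_force: [0.8, -0.4, 0.1]
grip_width: 0.0853
gripper_force: 0.0
```

Request:
arm_command --rows '[{"fingers": 1,"x": -0.026,"y": -0.027,"z": 0,"ax": 0,"ay": 0,"az": 0},{"fingers": 1,"x": -0.026,"y": -0.027,"z": 0,"ax": 0,"ay": 0,"az": 0},{"fingers": 1,"x": -0.026,"y": -0.027,"z": 0,"ax": 0,"ay": 0,"az": 0},{"fingers": 1,"x": -0.026,"y": -0.027,"z": 0,"ax": 0,"ay": 0,"az": 0},{"fingers": 1,"x": -0.026,"y": -0.027,"z": 0,"ax": 0,"ay": 0,"az": 0},{"fingers": 1,"x": -0.026,"y": -0.027,"z": 0,"ax": 0,"ay": 0,"az": 0},{"fingers": 1,"x": -0.026,"y": -0.027,"z": 0,"ax": 0,"ay": 0,"az": 0},{"fingers": 1,"x": -0.026,"y": -0.027,"z": 0,"ax": 0,"ay": 0,"az": 0},{"fingers": 1,"x": -0.026,"y": -0.027,"z": 0,"ax": 0,"ay": 0,"az": 0},{"fingers": 1,"x": -0.026,"y": -0.027,"z": 0,"ax": 0,"ay": 0,"az": 0}]'

```text
clock: 1.87
tcp_pos: [0.4897, 0.0521, 0.2996]
orientation: [0.584, 3.087, 0.001]
contact_force: [0.7, 1.3, -0.6]
grip_width: 0.0855
gripper_force: 0.0
```

Request:
arm_command --rows '[{"fingers": 1,"x": -0.026,"y": -0.027,"z": 0,"ax": 0,"ay": 0,"az": 0},{"fingers": 1,"x": -0.026,"y": -0.027,"z": 0,"ax": 0,"ay": 0,"az": 0},{"fingers": 1,"x": -0.026,"y": -0.027,"z": 0,"ax": 0,"ay": 0,"az": 0},{"fingers": 1,"x": -0.026,"y": -0.027,"z": 0,"ax": 0,"ay": 0,"az": 0},{"fingers": 1,"x": 0,"y": 0,"z": 0,"ax": 0,"ay": 0,"az": 0},{"fingers": 1,"x": 0,"y": 0,"z": 0,"ax": 0,"ay": 0,"az": 0},{"fingers": 1,"x": 0,"y": 0,"z": 0,"ax": 0,"ay": 0,"az": 0}]'

```text
clock: 2.45
tcp_pos: [0.5466, -0.084, 0.299]
orientation: [-0.584, -3.086, -0.001]
contact_force: [-0.1, -0.4, 0.5]
grip_width: 0.086
gripper_force: 0.0
```

Run:
```python
from h import *
o=r.get_obs();print(o['tcp_pos'],o['clock'],o['joints'])
f=grab('wrist');save(f,'w2.png');blobs(f,.108,.16,.006);print('boxes');blobs(f,.035,.06,.006)
```

```text
[ 0.54664391 -0.08398903  0.29903654] 2.45 [-0.41252709  0.21971241  0.54242921  1.77855928 -0.12252728  1.17761316
  1.36347669]
[311 100  28  41 887] h 0.1289 c 501.1 -63.7 size 36.0 21.9 long axis -12.9
[277 224  24  39 794] h 0.1286 c 608.1 -147.5 size 36.0 22.1 long axis -25.8
boxes
[ 563   47   77   93 4206] h 0.0436 c 599.8 254.6 size 92.5 58.3 long axis 21.6
[ 118   89   78   86 3711] h 0.0438 c 446.5 -260.1 size 91.8 57.7 long axis -2.8
[335 102  13  37 330] h 0.0391 c 514.1 -46.9 size 42.7 12.9 long axis -16.6
[303 107  18  36 309] h 0.0389 c 505.9 -84.5 size 43.4 14.2 long axis -6.7
[   0  114   83  129 4303] h 0.0363 c 437.5 -451.9 size 157.8 75.5 long axis 4.6
[ 486  131   61   82 3460] h 0.0436 c 654.2 136.1 size 92.0 57.4 long axis -1.3
[ 374  184   63   77 2865] h 0.0436 c 668.3 -14.3 size 92.0 56.1 long axis 1.5
[274 203  41  13 315] h 0.0462 c 596.9 -141.7 size 49.1 11.0 long axis 65.0
[300 227  13  12 141] h 0.0392 c 633.9 -141.7 size 17.5 16.1 long axis -22.4
```

View pics/w2.png

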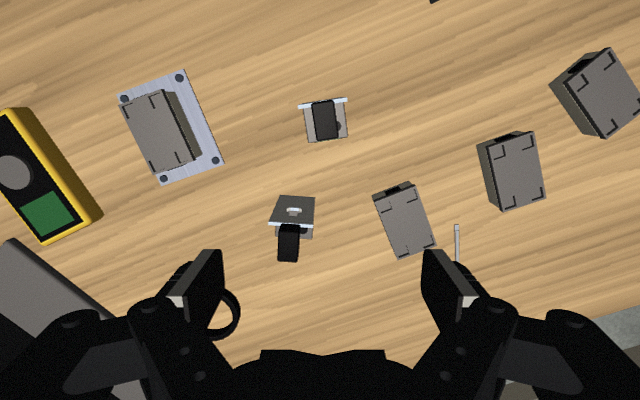

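The wrist view shows the whole bench: modules at about (325,120) and (290,240), boxes at (404,220), (512,170) and (600,90), and the fixed box at (165,135). Its numbers agree with the top view to about 2 mm. I'm going for module B first.

Request:
arm_command --rows '[{"fingers": 1,"x": 0,"y": 0,"z": 0,"ax": 0,"ay": 0,"az": -4.5},{"fingers": 1,"x": 0,"y": 0,"z": 0,"ax": 0,"ay": 0,"az": -4.4},{"fingers": 1,"x": 0.022,"y": 0.005,"z": 0.01,"ax": 0,"ay": 0,"az": 0},{"fingers": 1,"x": 0.022,"y": 0.005,"z": 0.02,"ax": 0,"ay": 0,"az": 0},{"fingers": 1,"x": 0,"y": 0,"z": 0.03,"ax": 0,"ay": 0,"az": 0},{"fingers": 1,"x": 0,"y": 0,"z": 0.03,"ax": 0,"ay": 0,"az": 0},{"fingers": 1,"x": 0,"y": 0,"z": 0.02,"ax": 0,"ay": 0,"az": 0},{"fingers": 1,"x": 0,"y": 0,"z": 0,"ax": 0,"ay": 0,"az": 0},{"fingers": 1,"x": 0,"y": 0,"z": 0,"ax": 0,"ay": 0,"az": 0}]'

```text
clock: 3.25
tcp_pos: [0.5054, -0.0639, 0.1891]
orientation: [-0.339, -3.121, 0.0]
contact_force: [-0.6, -0.4, -0.2]
grip_width: 0.0853
gripper_force: 0.0
```

Run:
```python
from h import *
to(.5054,-.0644,.120,167.5)
```

```text
az 0.11 shift after turn [-0.0001 -0.0005  0.0691] now [-0.0002 -0.0005  0.0691] tilt [ 0.002 -0.    -1.   ] t 3.25
```

Request:
arm_command --grip_force 50 --rows '[{"fingers": 1,"x": 0,"y": -0.0005,"z": 0.025,"ax": 0,"ay": 0,"az": 0},{"fingers": 1,"x": 0,"y": 0,"z": 0.025,"ax": 0,"ay": 0,"az": 0},{"fingers": 1,"x": 0,"y": 0,"z": 0.019,"ax": 0,"ay": 0,"az": 0},{"fingers": 0,"x": 0,"y": 0,"z": 0,"ax": 0,"ay": 0,"az": 0},{"fingers": -1,"x": 0,"y": 0,"z": 0,"ax": 0,"ay": 0,"az": 0},{"fingers": -1,"x": 0,"y": 0,"z": 0,"ax": 0,"ay": 0,"az": 0},{"fingers": -1,"x": 0,"y": 0,"z": 0,"ax": 0,"ay": 0,"az": 0},{"fingers": -1,"x": 0,"y": 0,"z": 0,"ax": 0,"ay": 0,"az": 0},{"fingers": -1,"x": 0,"y": 0,"z": 0,"ax": 0,"ay": 0,"az": 0}]'

```text
clock: 4.0
tcp_pos: [0.5067, -0.0656, 0.1214]
orientation: [0.342, 3.121, 0.001]
contact_force: [0.5, 0.3, 1.0]
grip_width: 0.0124
gripper_force: 0.0
```

Run:
```python
from h import *
o=r.get_obs();print(o['tcp_pos'],o['contact_force'],o['grip_width'],o['gripper_force'])
f=load('top');P=cloud(f)
# stud heads: in front of rail face
f2=load('scene')
for f in(f,f2):
    P=cloud(f);c=np.array([.423,.238]);a=np.radians(3.73);ex=np.array([np.cos(a),np.sin(a)]);ey=np.array([-np.sin(a),np.cos(a)])
    q=P[...,:2]-c;X=q@ex;Y=q@ey;m=(f['depth']>0)&(P[...,2]>.09)&(P[...,2]<.118)&(abs(Y)<.15)&(X<.05)&(X>-.03)
    m2=(f['depth']>0)&(P[...,2]>.03)&(P[...,2]<.09)&(abs(Y)<.13)&(X<.05)&(X>-.03)
    if m2.sum()>50:
        p=P[m2][:,:2];vx,vy,x0,y0=cv2.fitLine((p*1000).astype(np.float32),cv2.DIST_HUBER,0,.01,.01).ravel();print('face',x0,y0,np.degrees(np.arctan2(vy,vx)),m2.sum())
    print('all',np.percentile(Y[m],[0,100]),np.percentile(X[m],[1,50,99]))
    for y in(-.09,0,.09):
        s=m&(abs(Y-y)<.02)&(X>np.median(X[m])+.004); print(y,s.sum(),np.median(P[s],0) if s.sum() else '',Y[s].mean(),X[s].max() if s.sum() else '')
```

```text
[ 0.50671132 -0.06563918  0.12144669] [0.46095541 0.2583621  0.98190536] 0.012365843771942052 0.0
face 408.6848 274.5383 -85.49572 71
all [-0.13455741  0.13506657] [-0.0074844  -0.00188695  0.00851668]
-0.09 10 [0.43532708 0.14873999 0.11163174] -0.089253837788322 0.008246124517856758
0 6 [0.42971803 0.23807967 0.10986073] -0.0006582526062823177 0.006976779227727837
0.09 12 [0.42279189 0.32668555 0.10963582] 0.08843785493905149 0.008647921183199335
face 418.21243 244.23505 -86.181435 1660
all [-0.1340897   0.13603454] [-0.01150317 -0.00417718  0.00825473]
-0.09 21 [0.43383464 0.15025684 0.10537985] -0.08855099075986576 0.010062173520192735
0 21 [0.42902393 0.23904881 0.10711862] 0.0015132432717982456 0.014190899608993932
0.09 23 [0.42324867 0.32875373 0.10784437] 0.09044134978460482 0.00899638163806791
```

Run:
```python
from h import *
f=grab('wrist');save(f,'w3.png');blobs(f,.105,.16,.006,30)
f=grab('top');blobs(f,.105,.14,.01,20)
o=r.get_obs();print(o['grip_width'],o['gripper_force'],o['tcp_pos'])
```

```text
[ 272  191  102  111 4847] h 0.1292 c 500.4 -64.2 size 35.9 22.4 long axis -14.7
[277 192  17   7  55] h 0.1055 c 480.8 -80.0 size 8.5 3.7 long axis 69.9
[ 519   99   59  109 1268] h 0.1228 c 756.6 -739.2 size 340.7 17.9 long axis 21.3
[  29  172  112  113 6584] h 0.1201 c 521.0 620.6 size 262.3 211.6 long axis 42.4
[339 193  15  17 108] h 0.1300 c 610.5 -146.5 size 35.6 20.9 long axis -25.9
[167 258  94  10 239] h 0.1192 c 423.6 237.8 size 268.9 16.5 long axis -86.2
0.00022947211989036233 0.0 [ 0.50631709 -0.06566275  0.12094731]
```

View pics/w3.png

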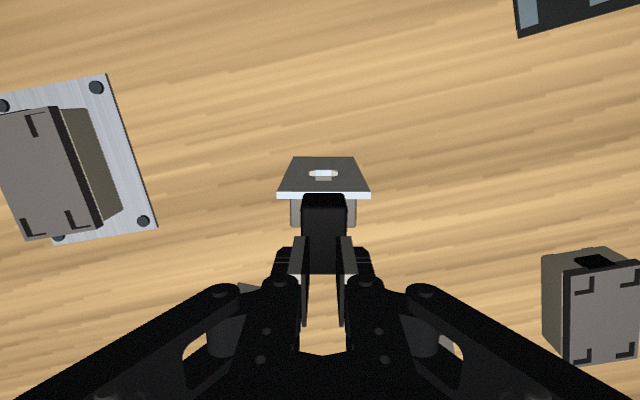

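The block top is at about (323,240) and the fingertips at (303,237) and (345,237), but the reading says the jaws shut on nothing. I'll compare where the fingers and block are in 3D.

Run:
```python
from h import *
np.set_printoptions(precision=4,suppress=True)
f0=load('wrist');o=r.get_obs();p=o['tcp_pos'];M=R.from_rotvec(o['orientation']).as_matrix()
for dz in(-.02,0,.019):
  print(dz,proj(f0,p+M@[0,0,dz]))
P=cloud(f0)
for u,v in((300,240),(350,240),(300,270),(350,270),(300,310),(323,220),(323,260),(323,300)):
  print(u,v,P[v,u],(P[v,u]-p)@M)
f=grab('wrist');save(f,'w4.png');o=r.get_obs();print(o['clock'],o['grip_width'],o['gripper_force'],o['contact_force'],o['tcp_pos'])
```

```text
-0.02 [322.0046 264.4556]
0 [322.0207 245.1344]
0.019 [322.0329 230.4681]
300 240 [ 0.4926 -0.0724  0.1412] [ 0.0119 -0.0095 -0.0203]
350 240 [ 0.4978 -0.0512  0.1401] [ 0.0114  0.0122 -0.0192]
300 270 [ 0.493  -0.0708  0.1669] [ 0.0118 -0.0079 -0.046 ]
350 270 [ 0.4968 -0.0533  0.1672] [ 0.0119  0.0101 -0.0462]
300 310 [ 0.5037 -0.0729  0.1752] [ 0.0009 -0.0076 -0.0542]
323 220 [ 0.4901 -0.0616  0.1294] [ 0.0167  0.0005 -0.0085]
323 260 [ 0.5103 -0.0661  0.1292] [-0.0039  0.0005 -0.0083]
323 300 [ 0.618  -0.0895 -0.0011] [-0.114   0.0009  0.1221]
4.15 0.0001383460469235903 0.0 [-0.0382 -0.2511 -0.6363] [ 0.5062 -0.0657  0.1207]
```

View pics/w4.png

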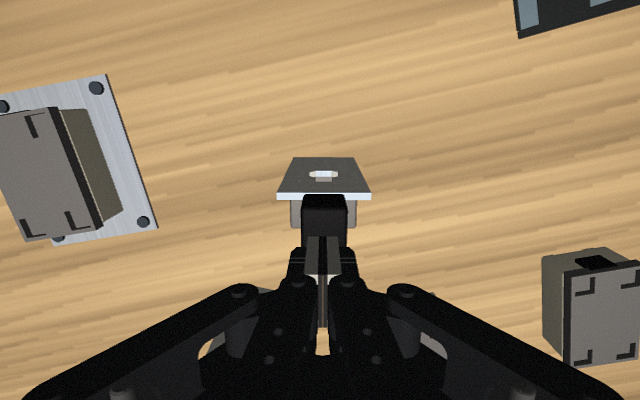

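The picture shows the shut fingers lying above the block, tips at about (322,237), so the tips are higher than the text implies. I'll measure where they are.

Run:
```python
from h import *
np.set_printoptions(precision=4,suppress=True)
f=load('wrist');f=dict(f);o=r.get_obs();p=o['tcp_pos'];M=R.from_rotvec(o['orientation']).as_matrix()
f=grab('wrist');P=(cloud(f)-p)@M
for u in(312,322,332):
  for v in range(226,300,8): print(u,v,P[v,u])
q=P.reshape(-1,3);m=(abs(q[:,0])<.03)&(abs(q[:,1])<.03)&(q[:,2]<-.012);print(q[m].max(0),q[m].min(0))
```

```text
312 226 [ 0.014  -0.0048 -0.0078]
312 234 [ 0.0105 -0.0048 -0.009 ]
312 242 [ 0.0123 -0.0044 -0.022 ]
312 250 [ 0.0123 -0.0041 -0.0296]
312 258 [ 0.0122 -0.0039 -0.0363]
312 266 [ 0.0122 -0.0038 -0.0427]
312 274 [ 0.0118 -0.0036 -0.0478]
312 282 [ 0.0128 -0.0034 -0.0547]
312 290 [ 0.0126 -0.0033 -0.0593]
312 298 [ 0.0127 -0.0031 -0.0637]
322 226 [ 0.0143 -0.0001 -0.0086]
322 234 [ 0.0724  0.     -0.1535]
322 242 [ 0.0122 -0.0001 -0.0216]
322 250 [ 0.012  -0.0001 -0.029 ]
322 258 [ 0.0119 -0.0001 -0.0358]
322 266 [ 0.0119 -0.0001 -0.0422]
322 274 [ 0.0121 -0.0001 -0.0482]
322 282 [ 0.0087 -0.0001 -0.0479]
322 290 [ 0.0061 -0.0001 -0.0489]
322 298 [ 0.0028 -0.0001 -0.0489]
332 226 [ 0.014   0.0046 -0.0079]
332 234 [ 0.0105  0.0046 -0.0092]
332 242 [ 0.0118  0.0042 -0.0209]
332 250 [ 0.0117  0.004  -0.0284]
332 258 [ 0.0121  0.0038 -0.0362]
332 266 [ 0.0123  0.0036 -0.043 ]
332 274 [ 0.0122  0.0034 -0.0485]
332 282 [ 0.0129  0.0033 -0.0549]
332 290 [ 0.0139  0.0031 -0.0613]
332 298 [ 0.0129  0.003  -0.0641]
[ 0.0219  0.03   -0.0132] [-0.0108 -0.03   -0.1076]
```

The real fingertips stand 18 mm behind the reported TCP, not 19 mm ahead, so the true grasp point is about 37 mm behind it. I'll open, go 38 mm lower and grip again.

Request:
arm_command --grip_force 50 --rows '[{"fingers": 1,"x": 0,"y": 0,"z": 0,"ax": 0,"ay": 0,"az": 0},{"fingers": 1,"x": 0,"y": 0,"z": 0,"ax": 0,"ay": 0,"az": 0},{"fingers": 1,"x": 0,"y": 0,"z": 0,"ax": 0,"ay": 0,"az": 0},{"fingers": 1,"x": 0,"y": 0,"z": 0,"ax": 0,"ay": 0,"az": 0},{"fingers": 1,"x": 0,"y": 0,"z": 0,"ax": 0,"ay": 0,"az": 0},{"fingers": 1,"x": 0,"y": 0,"z": 0.02,"ax": 0,"ay": 0,"az": 0},{"fingers": 1,"x": 0,"y": 0,"z": 0.018,"ax": 0,"ay": 0,"az": 0},{"fingers": 1,"x": 0,"y": 0,"z": 0,"ax": 0,"ay": 0,"az": 0},{"fingers": -1,"x": 0,"y": 0,"z": 0,"ax": 0,"ay": 0,"az": 0},{"fingers": -1,"x": 0,"y": 0,"z": 0,"ax": 0,"ay": 0,"az": 0}]'

```text
clock: 5.03
tcp_pos: [0.5064, -0.0659, 0.083]
orientation: [0.343, 3.122, -0.0]
contact_force: [0.6, -0.4, -1.1]
grip_width: 0.0634
gripper_force: 0.0
```

Request:
arm_command --rows '[{"fingers": -1,"x": 0,"y": 0,"z": 0,"ax": 0,"ay": 0,"az": 0},{"fingers": -1,"x": 0,"y": 0,"z": 0,"ax": 0,"ay": 0,"az": 0},{"fingers": -1,"x": 0,"y": 0,"z": 0,"ax": 0,"ay": 0,"az": 0},{"fingers": -1,"x": 0,"y": 0,"z": 0,"ax": 0,"ay": 0,"az": 0},{"fingers": -1,"x": 0,"y": 0,"z": 0,"ax": 0,"ay": 0,"az": 0}]'

```text
clock: 5.45
tcp_pos: [0.5066, -0.0655, 0.0831]
orientation: [0.342, 3.122, 0.001]
contact_force: [-0.7, 1.0, 6.7]
grip_width: 0.0212
gripper_force: 49.9
```

Request:
arm_command --rows '[{"fingers": -1,"x": 0,"y": 0,"z": -0.02,"ax": 0,"ay": 0,"az": 0},{"fingers": -1,"x": 0,"y": 0,"z": -0.03,"ax": 0,"ay": 0,"az": 0},{"fingers": -1,"x": 0,"y": 0,"z": -0.01,"ax": 0,"ay": 0,"az": -4},{"fingers": -1,"x": 0,"y": 0,"z": 0,"ax": 0,"ay": 0,"az": -4.1},{"fingers": -1,"x": 0,"y": 0,"z": 0,"ax": 0,"ay": 0,"az": -4.1},{"fingers": -1,"x": 0,"y": 0,"z": 0,"ax": 0,"ay": 0,"az": -4.1},{"fingers": -1,"x": -0.007,"y": 0.027,"z": 0,"ax": 0,"ay": 0,"az": 0},{"fingers": -1,"x": -0.007,"y": 0.027,"z": 0,"ax": 0,"ay": 0,"az": 0},{"fingers": -1,"x": -0.007,"y": 0.027,"z": 0,"ax": 0,"ay": 0,"az": 0},{"fingers": -1,"x": -0.007,"y": 0.027,"z": 0,"ax": 0,"ay": 0,"az": 0}]'

```text
clock: 6.28
tcp_pos: [0.5264, 0.0448, 0.1421]
orientation: [0.102, -3.139, 0.0]
contact_force: [0.5, -0.5, -2.2]
grip_width: 0.0214
gripper_force: 49.6
```

Request:
arm_command --rows '[{"fingers": -1,"x": 0,"y": 0.027,"z": 0,"ax": 0,"ay": 0,"az": 0},{"fingers": -1,"x": 0,"y": 0.027,"z": 0,"ax": 0,"ay": 0,"az": 0},{"fingers": -1,"x": 0,"y": 0.027,"z": 0,"ax": 0,"ay": 0,"az": 0},{"fingers": -1,"x": 0,"y": 0.027,"z": 0,"ax": 0,"ay": 0,"az": 0},{"fingers": -1,"x": 0,"y": 0,"z": 0,"ax": 0,"ay": 0,"az": 0},{"fingers": -1,"x": 0,"y": 0,"z": 0,"ax": 0,"ay": 0,"az": 0},{"fingers": -1,"x": 0,"y": 0,"z": 0,"ax": 0,"ay": 0,"az": 0}]'

```text
clock: 6.87
tcp_pos: [0.5193, 0.1509, 0.142]
orientation: [0.103, -3.139, 0.001]
contact_force: [0.8, -1.0, -2.3]
grip_width: 0.0212
gripper_force: 49.8
```

Run:
```python
from h import *
o=r.get_obs();print(o['tcp_pos'],o['grip_width'],o['gripper_force'])
f=grab('wrist');save(f,'w5.png');to(.4756,.1511,.126,183.75)
print([np.round(proj(f,p)) for p in((.4289,.148,.105),(.423,.238,.105))])
```

```text
[0.51929889 0.15086543 0.14203255] 0.021215705981062462 49.75512385368347
az -0.05 shift after turn [0.0437 0.0037 0.0161] now [0.0437 0.0037 0.0162] tilt [ 0.001 -0.001 -1.   ] t 6.9167
[array([328.,  60.]), array([497.,  60.])]
```

View pics/w5.png

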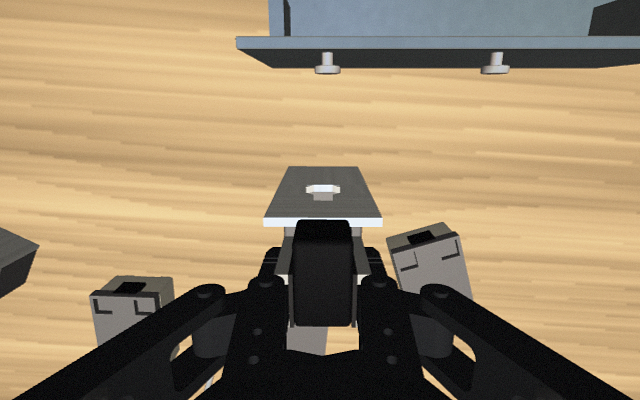

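The view shows the stud heads at about (327,69) and (495,69), and the held plate with its top edge at row 222 and keyhole at (323,190), all square to each other. I'll measure the plate relative to the stud in this view.

```bash
cat > rel.py <<'E'
from h import *
np.set_printoptions(precision=4,suppress=True)
def rel(f,p,M,show=True):
    P=(cloud(f)-p)@M;D=f['depth']>0;W=cloud(f)
    pl=D&(P[...,2]>-.038)&(P[...,2]<.03)&(abs(P[...,1])<.04)&(P[...,0]>.017)&(P[...,0]<.027)
    q=P[pl];print('plate n',len(q),'x %.4f'%np.median(q[:,0]),'y range',np.percentile(q[:,1],[.5,99.5]),'ztop',np.percentile(q[:,2],1))
    back=np.percentile(q[:,0],90)
    # rail top & studs
    rt=D&(W[...,2]>.115)&(W[...,2]<.126)&(P[...,0]>.03)&(abs(P[...,1])<.2)
    t=P[rt];print('rail top n',len(t),'z %.4f'%np.median(W[rt][:,2]),'x front edge %.4f'%np.percentile(t[:,0],3),'x back',np.percentile(t[:,0],97))
    vx,vy,x0,y0=cv2.fitLine((t[:,:2]*1000).astype(np.float32),cv2.DIST_HUBER,0,.01,.01).ravel();print('rail dir in tool (deg from y)',np.degrees(np.arctan2(vx,vy)))
    fx=np.percentile(t[:,0],3)
    hd=D&(W[...,2]>.09)&(W[...,2]<.115)&(P[...,0]<fx-.005)&(P[...,0]>fx-.014)
    c,L,s,_=cv2.connectedComponentsWithStats(hd.astype(np.uint8))
    for i in range(1,c):
        if s[i,4]<20: continue
        h=P[L==i];print('head px',s[i],'tool x',np.percentile(h[:,0],[2,98]),'y',np.percentile(h[:,1],[1,99]).mean(),h[:,1].mean(),'top world z',np.percentile(W[L==i][:,2],98),'top tool z',np.percentile(h[:,2],2))
E
python3 - <<'E'
from rel import *
o=r.get_obs();rel(load('wrist'),o['tcp_pos'],R.from_rotvec(o['orientation']).as_matrix())
E
```

```text
plate n 4406 x 0.0236 y range [-0.0236  0.0259] ztop -0.0371841883060275
rail top n 5677 z 0.1189 x front edge 0.0945 x back 0.10036644437135038
rail dir in tool (deg from y) 0.060294405
head px [315  62  26  13 262] tool x [0.084  0.0891] y 0.0036720663735087316 0.0035120155507718928 top world z 0.11188553128986882 top tool z 0.030312413575549528
head px [481  63  29  12 280] tool x [0.0841 0.0892] y 0.09288745259980272 0.0916635748242873 top world z 0.1117909829643105 top tool z 0.030326621024187667
```

Request:
arm_command --rows '[{"fingers": -1,"x": 0.02,"y": 0.0025,"z": 0.016,"ax": 0,"ay": 0,"az": 0},{"fingers": -1,"x": 0.02,"y": 0,"z": 0,"ax": 0,"ay": 0,"az": 0},{"fingers": -1,"x": 0,"y": 0,"z": 0,"ax": 0,"ay": 0,"az": 0},{"fingers": -1,"x": 0,"y": 0,"z": 0,"ax": 0,"ay": 0,"az": 0},{"fingers": -1,"x": 0,"y": 0,"z": 0,"ax": 0,"ay": 0,"az": 0}]'

```text
clock: 7.33
tcp_pos: [0.4806, 0.1507, 0.1268]
orientation: [-0.101, 3.139, 0.0]
contact_force: [-0.0, 0.7, -1.2]
grip_width: 0.0214
gripper_force: 49.7
```

Run:
```python
from rel import *
o=r.get_obs();f=grab('wrist');save(f,'w6.png');rel(f,o['tcp_pos'],R.from_rotvec(o['orientation']).as_matrix())
W=cloud(f);print(o['tcp_pos'],W[260:300:10,323])
W=W[:,300:345];m=(W[...,2]>.14)&(W[...,2]<.165)
print(np.histogram(cloud(f)[200:236,290:355,2],bins=np.arange(.13,.185,.005)))
```

```text
plate n 4393 x 0.0234 y range [-0.0242  0.0254] ztop -0.03726175130187242
rail top n 5337 z 0.1189 x front edge 0.0562 x back 0.061767828065545476
rail dir in tool (deg from y) 0.008753797
head px [310 139  26  12 271] tool x [0.0456 0.0509] y 0.0004791755580797639 0.0005248652502782983 top world z 0.11166916895981277 top tool z 0.015103062231292088
head px [479 138  30  13 302] tool x [0.0457 0.0509] y 0.08977398702309233 0.08853737769019435 top world z 0.11199651166002608 top tool z 0.014791579487723673
[0.4806 0.1507 0.1268] [[0.4643 0.1502 0.1726]
 [0.468  0.1505 0.173 ]
 [0.4721 0.1507 0.1729]
 [0.4762 0.151  0.173 ]]
(array([224, 236, 251, 410, 181, 264, 283, 147,   0,   0]), array([0.13 , 0.135, 0.14 , 0.145, 0.15 , 0.155, 0.16 , 0.165, 0.17 ,
       0.175, 0.18 ]))
```

View pics/w6.png

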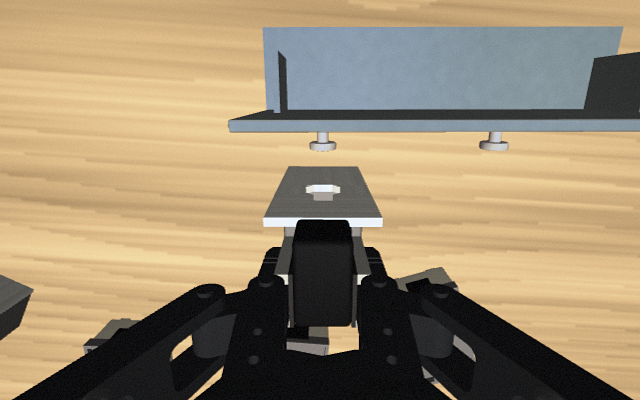

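Everything lines up: stud head at (322,145), slot at (322,190). Inserting.

Request:
arm_command --rows '[{"fingers": -1,"x": 0.01,"y": 0,"z": 0.0005,"ax": 0,"ay": 0,"az": 0},{"fingers": -1,"x": 0.01,"y": 0,"z": 0,"ax": 0,"ay": 0,"az": 0},{"fingers": -1,"x": 0.006,"y": 0,"z": 0,"ax": 0,"ay": 0,"az": 0},{"fingers": -1,"x": 0.004,"y": 0,"z": 0,"ax": 0,"ay": 0,"az": 0},{"fingers": -1,"x": 0,"y": 0,"z": 0,"ax": 0,"ay": 0,"az": 0},{"fingers": -1,"x": 0,"y": 0,"z": 0,"ax": 0,"ay": 0,"az": 0}]'

```text
clock: 7.88
tcp_pos: [0.4496, 0.1497, 0.1261]
orientation: [-0.104, 3.14, 0.001]
contact_force: [-0.0, 0.3, -1.8]
grip_width: 0.0214
gripper_force: 49.8
```

Request:
arm_command --rows '[{"fingers": -1,"x": 0,"y": 0,"z": 0.006,"ax": 0,"ay": 0,"az": 0},{"fingers": -1,"x": 0,"y": 0,"z": 0.006,"ax": 0,"ay": 0,"az": 0},{"fingers": -1,"x": 0,"y": 0,"z": 0.004,"ax": 0,"ay": 0,"az": 0},{"fingers": -1,"x": 0,"y": 0,"z": 0,"ax": 0,"ay": 0,"az": 0},{"fingers": -1,"x": 0,"y": 0,"z": 0,"ax": 0,"ay": 0,"az": 0}]'

```text
clock: 8.3
tcp_pos: [0.4495, 0.1493, 0.1094]
orientation: [0.103, -3.139, 0.001]
contact_force: [0.7, -0.4, -1.5]
grip_width: 0.0217
gripper_force: 50.0
```

Request:
arm_command --rows '[{"fingers": -1,"x": 0,"y": 0,"z": 0.001,"ax": 0,"ay": 0,"az": 0},{"fingers": -1,"x": 0,"y": 0,"z": 0.0005,"ax": 0,"ay": 0,"az": 0},{"fingers": -1,"x": 0,"y": 0,"z": 0,"ax": 0,"ay": 0,"az": 0}]'

```text
clock: 8.55
tcp_pos: [0.4498, 0.1495, 0.1086]
orientation: [-0.103, 3.14, 0.0]
contact_force: [-0.1, 0.0, 2.9]
grip_width: 0.0216
gripper_force: 50.5
```

Run:
```python
from rel import *
o=r.get_obs();print(o['contact_force'],o['tcp_pos']);f=grab('wrist')
W=cloud(f);print(W[260:300:10,323]);rel(f,o['tcp_pos'],R.from_rotvec(o['orientation']).as_matrix())
```

```text
[-0.0742  0.0382  2.9004] [0.4498 0.1495 0.1086]
[[0.4338 0.149  0.1541]
 [0.4379 0.1493 0.1539]
 [0.4415 0.1495 0.1545]
 [0.4456 0.1498 0.1546]]
plate n 3514 x 0.0235 y range [-0.0374  0.0377] ztop -0.03749117767317323
rail top n 1785 z 0.1182 x front edge 0.0301 x back 0.031216909594259087
rail dir in tool (deg from y) 179.99644
head px [306 205  20   2  22] tool x [0.0231 0.0237] y -0.002792415321152235 -0.002830162055920625 top world z 0.11492947917659525 top tool z -0.006302347386850259
head px [327 205  29   2  32] tool x [0.0229 0.0237] y 0.009098608064397357 0.009136075089303 top world z 0.11489161677386009 top tool z -0.006263328834843576
head px [357 205  20   2  24] tool x [0.0231 0.0238] y 0.020941185752514316 0.021129305742019072 top world z 0.1149645273292803 top tool z -0.006335016984314395
head px [486 205  32  14 334] tool x [0.0162 0.0209] y 0.08930346578631418 0.0881578971136357 top world z 0.11154079870389194 top tool z -0.0029039685158668348
```

Seated: the stud carries it, with +2.9 N and the block top at the expected height. Releasing and heading to module A.

Request:
arm_command --rows '[{"fingers": 1,"x": 0,"y": 0,"z": 0,"ax": 0,"ay": 0,"az": 0},{"fingers": 1,"x": 0,"y": 0,"z": 0,"ax": 0,"ay": 0,"az": 0},{"fingers": 1,"x": 0,"y": 0,"z": 0,"ax": 0,"ay": 0,"az": 0},{"fingers": 1,"x": 0,"y": 0,"z": 0,"ax": 0,"ay": 0,"az": 0},{"fingers": 1,"x": 0,"y": 0,"z": -0.02,"ax": 0,"ay": 0,"az": 0},{"fingers": 1,"x": 0,"y": 0,"z": -0.035,"ax": 0,"ay": 0,"az": 0},{"fingers": 1,"x": 0,"y": 0,"z": -0.035,"ax": 0,"ay": 0,"az": 0},{"fingers": 1,"x": -0.012,"y": -0.0257,"z": 0,"ax": 0,"ay": 0,"az": 0},{"fingers": 1,"x": -0.012,"y": -0.0257,"z": 0,"ax": 0,"ay": 0,"az": 0},{"fingers": 1,"x": -0.012,"y": -0.0257,"z": 0,"ax": 0,"ay": 0,"az": 0}]'

```text
clock: 9.43
tcp_pos: [0.4915, 0.0747, 0.1993]
orientation: [-0.107, 3.138, 0.002]
contact_force: [-0.1, 0.2, -0.6]
grip_width: 0.0852
gripper_force: 0.0
```

Request:
arm_command --rows '[{"fingers": 1,"x": -0.012,"y": -0.0257,"z": 0,"ax": 0,"ay": 0,"az": 0},{"fingers": 1,"x": -0.012,"y": -0.0257,"z": 0,"ax": 0,"ay": 0,"az": 0},{"fingers": 1,"x": -0.012,"y": -0.0257,"z": 0,"ax": 0,"ay": 0,"az": 0},{"fingers": 1,"x": -0.012,"y": -0.0257,"z": 0,"ax": 0,"ay": 0,"az": 0},{"fingers": 1,"x": -0.012,"y": -0.0257,"z": 0,"ax": 0,"ay": 0,"az": 0},{"fingers": 1,"x": -0.012,"y": -0.0257,"z": 0,"ax": 0,"ay": 0,"az": 0},{"fingers": 1,"x": -0.012,"y": -0.0257,"z": 0,"ax": 0,"ay": 0,"az": 0},{"fingers": 1,"x": -0.012,"y": -0.0257,"z": 0,"ax": 0,"ay": 0,"az": 0},{"fingers": 1,"x": -0.012,"y": -0.0257,"z": 0,"ax": 0,"ay": 0,"az": 0}]'

```text
clock: 10.18
tcp_pos: [0.6142, -0.1498, 0.1982]
orientation: [0.104, -3.14, -0.0]
contact_force: [0.5, 0.5, 0.3]
grip_width: 0.0853
gripper_force: 0.0
```

Request:
arm_command --rows '[{"fingers": 1,"x": 0,"y": 0,"z": 0,"ax": 0,"ay": 0,"az": 6},{"fingers": 1,"x": 0,"y": 0,"z": 0,"ax": 0,"ay": 0,"az": 6},{"fingers": 1,"x": 0,"y": 0,"z": 0,"ax": 0,"ay": 0,"az": 6},{"fingers": 1,"x": 0,"y": 0,"z": 0,"ax": 0,"ay": 0,"az": 6},{"fingers": 1,"x": 0,"y": 0,"z": 0,"ax": 0,"ay": 0,"az": 5.7},{"fingers": 1,"x": 0,"y": 0,"z": 0,"ax": 0,"ay": 0,"az": 0},{"fingers": 1,"x": 0,"y": 0,"z": 0,"ax": 0,"ay": 0,"az": 0},{"fingers": 1,"x": 0,"y": 0,"z": 0,"ax": 0,"ay": 0,"az": 0}]'

```text
clock: 10.85
tcp_pos: [0.6137, -0.1486, 0.1983]
orientation: [-0.7, -3.063, 0.0]
contact_force: [-0.2, 0.9, 0.7]
grip_width: 0.0853
gripper_force: 0.0
```

Run:
```python
from rel import *
o=r.get_obs();print(o['tcp_pos'],o['contact_force']);f=grab('wrist')
blobs(f,.11,.165,.006)
to(.614,-.1492,.083,154)
f=grab('top');blobs(f,.11,.165,.012,30)
```

```text
[ 0.6137 -0.1486  0.1983] [-0.154   0.8733  0.6823]
[ 305  166   32   55 1697] h 0.1288 c 608.5 -147.7 size 36.3 22.0 long axis -26.3
az 0.22 shift after turn [-0.0005 -0.0004  0.1154] now [-0.0005 -0.0004  0.1154] tilt [ 0.  0. -1.] t 10.9
[ 521   96   64  112 2049] h 0.1381 c 759.1 -744.7 size 339.5 20.1 long axis 21.1
[  29  172  112  113 6499] h 0.1201 c 520.9 620.6 size 262.8 212.5 long axis 42.8
[167 248  94  20 335] h 0.1224 c 424.3 238.3 size 268.4 18.1 long axis -86.1
```

Request:
arm_command --rows '[{"fingers": 1,"x": 0,"y": -0.0015,"z": 0.03,"ax": 0,"ay": 0,"az": 0},{"fingers": 1,"x": 0,"y": 0,"z": 0.03,"ax": 0,"ay": 0,"az": 0},{"fingers": 1,"x": 0,"y": 0,"z": 0.03,"ax": 0,"ay": 0,"az": 0},{"fingers": 1,"x": 0,"y": 0,"z": 0.0255,"ax": 0,"ay": 0,"az": 0},{"fingers": 1,"x": 0,"y": 0,"z": 0,"ax": 0,"ay": 0,"az": 0},{"fingers": -1,"x": 0,"y": 0,"z": 0,"ax": 0,"ay": 0,"az": 0},{"fingers": -1,"x": 0,"y": 0,"z": 0,"ax": 0,"ay": 0,"az": 0},{"fingers": -1,"x": 0,"y": 0,"z": 0,"ax": 0,"ay": 0,"az": 0},{"fingers": -1,"x": 0,"y": 0,"z": 0,"ax": 0,"ay": 0,"az": 0},{"fingers": -1,"x": 0,"y": 0,"z": 0,"ax": 0,"ay": 0,"az": 0}]'

```text
clock: 11.78
tcp_pos: [0.6139, -0.1502, 0.0843]
orientation: [0.704, 3.059, 0.001]
contact_force: [0.4, -0.0, -0.3]
grip_width: 0.0257
gripper_force: 0.0
```

Request:
arm_command --rows '[{"fingers": -1,"x": 0,"y": 0,"z": 0,"ax": 0,"ay": 0,"az": 0},{"fingers": -1,"x": 0,"y": 0,"z": 0,"ax": 0,"ay": 0,"az": 0},{"fingers": -1,"x": 0,"y": 0,"z": 0,"ax": 0,"ay": 0,"az": 0}]'

```text
clock: 12.03
tcp_pos: [0.6141, -0.1503, 0.0843]
orientation: [0.704, 3.059, 0.001]
contact_force: [0.2, 0.8, 6.6]
grip_width: 0.0212
gripper_force: 50.1
```

Run:
```python
from rel import *
o=r.get_obs();print(o['tcp_pos'],o['contact_force'],o['grip_width'],o['gripper_force'])
to(.509,.333,.143,183.75)
```

```text
[ 0.6141 -0.1503  0.0843] [0.2337 0.804  6.5895] 0.021178627487356706 50.09637773036957
az -29.66 shift after turn [ 0.0733  0.4891 -0.0587] now [ 0.3056  0.3888 -0.0591] tilt [-0.002  0.001 -1.   ] t 12.0333
```

Request:
arm_command --rows '[{"fingers": -1,"x": 0,"y": 0,"z": -0.02,"ax": 0,"ay": 0,"az": 0},{"fingers": -1,"x": 0,"y": 0,"z": -0.03,"ax": 0,"ay": 0,"az": 0},{"fingers": -1,"x": 0,"y": 0,"z": -0.025,"ax": 0,"ay": 0,"az": 0},{"fingers": -1,"x": 0,"y": 0,"z": 0,"ax": 0,"ay": 0,"az": -6},{"fingers": -1,"x": 0,"y": 0,"z": 0,"ax": 0,"ay": 0,"az": -6},{"fingers": -1,"x": 0,"y": 0,"z": 0,"ax": 0,"ay": 0,"az": -6},{"fingers": -1,"x": 0,"y": 0,"z": 0,"ax": 0,"ay": 0,"az": -6},{"fingers": -1,"x": 0,"y": 0,"z": 0,"ax": 0,"ay": 0,"az": -5.7},{"fingers": -1,"x": 0,"y": 0.0349,"z": 0,"ax": 0,"ay": 0,"az": 0},{"fingers": -1,"x": 0,"y": 0.0349,"z": 0,"ax": 0,"ay": 0,"az": 0}]'

```text
clock: 12.87
tcp_pos: [0.6076, -0.083, 0.1579]
orientation: [0.095, -3.14, 0.002]
contact_force: [1.8, 1.8, -2.0]
grip_width: 0.0214
gripper_force: 49.7
```

Request:
arm_command --rows '[{"fingers": -1,"x": 0,"y": 0.0349,"z": 0,"ax": 0,"ay": 0,"az": 0},{"fingers": -1,"x": 0,"y": 0.0349,"z": 0,"ax": 0,"ay": 0,"az": 0},{"fingers": -1,"x": 0,"y": 0.0349,"z": 0,"ax": 0,"ay": 0,"az": 0},{"fingers": -1,"x": 0,"y": 0.0349,"z": 0,"ax": 0,"ay": 0,"az": 0},{"fingers": -1,"x": 0,"y": 0.0349,"z": 0,"ax": 0,"ay": 0,"az": 0},{"fingers": -1,"x": 0,"y": 0.0349,"z": 0,"ax": 0,"ay": 0,"az": 0},{"fingers": -1,"x": 0,"y": 0.0349,"z": 0,"ax": 0,"ay": 0,"az": 0},{"fingers": -1,"x": 0,"y": 0.0349,"z": 0,"ax": 0,"ay": 0,"az": 0},{"fingers": -1,"x": 0,"y": 0.0349,"z": 0,"ax": 0,"ay": 0,"az": 0},{"fingers": -1,"x": 0.02,"y": 0.0349,"z": 0,"ax": 0,"ay": 0,"az": 0}]'

```text
clock: 13.7
tcp_pos: [0.5676, 0.268, 0.158]
orientation: [-0.102, 3.137, -0.0]
contact_force: [-0.6, 0.4, -2.7]
grip_width: 0.0214
gripper_force: 49.7
```

Request:
arm_command --rows '[{"fingers": -1,"x": 0.02,"y": 0.0349,"z": 0.01,"ax": 0,"ay": 0,"az": 0},{"fingers": -1,"x": 0.02,"y": 0.0349,"z": 0.01,"ax": 0,"ay": 0,"az": 0},{"fingers": -1,"x": 0.013,"y": 0,"z": 0.01,"ax": 0,"ay": 0,"az": 0},{"fingers": -1,"x": 0,"y": 0,"z": 0,"ax": 0,"ay": 0,"az": 0},{"fingers": -1,"x": 0,"y": 0,"z": 0,"ax": 0,"ay": 0,"az": 0},{"fingers": -1,"x": 0,"y": 0,"z": 0,"ax": 0,"ay": 0,"az": 0}]'

```text
clock: 14.2
tcp_pos: [0.5089, 0.3319, 0.1282]
orientation: [-0.102, 3.139, -0.001]
contact_force: [1.4, 0.5, -1.5]
grip_width: 0.0216
gripper_force: 49.9
```

Run:
```python
from rel import *
o=r.get_obs();print(o['tcp_pos'],o['contact_force'],o['grip_width'],o['gripper_force'])
f=grab('wrist');save(f,'w7.png');rel(f,o['tcp_pos'],R.from_rotvec(o['orientation']).as_matrix());W=cloud(f);print(W[260:300:10,323])
to(.509,.333,.126,183.75)
```

```text
[0.5089 0.3319 0.1282] [ 1.4268  0.4646 -1.5129] 0.021611197222121542 49.90790069103241
plate n 4345 x 0.0235 y range [-0.0244  0.0252] ztop -0.03733732002441643
rail top n 6909 z 0.1188 x front edge 0.0957 x back 0.10160725357445614
rail dir in tool (deg from y) 179.75594
head px [ 0 56 37  5 97] tool x [0.0902 0.0906] y -0.15837306334375842 -0.15656680958192162 top world z 0.10997314320000465 top tool z 0.01823917170580027
head px [128  57  32  13 340] tool x [0.0852 0.0904] y -0.08767845681520564 -0.08660145814884257 top world z 0.1115293688980134 top tool z 0.016659687427091938
head px [311  57  28  13 304] tool x [0.0853 0.0905] y 0.0014196208157159652 0.00146533858325309 top world z 0.1117055486706001 top tool z 0.016449361693362353
[[0.4931 0.3315 0.1729]
 [0.4966 0.3317 0.1738]
 [0.5013 0.332  0.1727]
 [0.5048 0.3322 0.1738]]
az -0.09 shift after turn [0.0003 0.0013 0.0025] now [0.0003 0.0013 0.0025] tilt [-0.002  0.    -1.   ] t 14.25
```

View pics/w7.png

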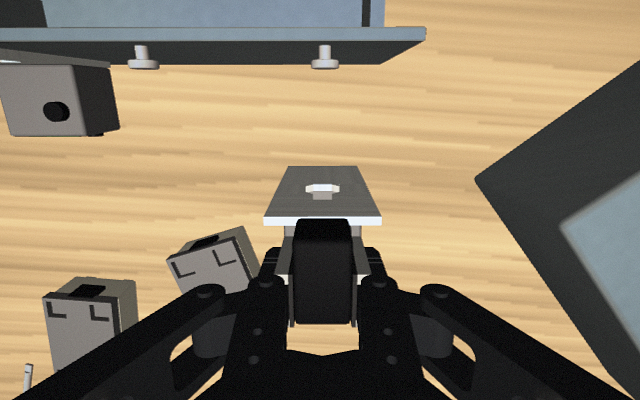

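Hung module at (60,100), free stud head at (325,63), held slot at (322,190). Straight in by 70 mm, then down 17.5.

Request:
arm_command --rows '[{"fingers": -1,"x": 0.02,"y": 0.001,"z": 0.001,"ax": 0,"ay": 0,"az": 0},{"fingers": -1,"x": 0.02,"y": 0,"z": 0,"ax": 0,"ay": 0,"az": 0},{"fingers": -1,"x": 0.01,"y": 0,"z": 0,"ax": 0,"ay": 0,"az": 0},{"fingers": -1,"x": 0.01,"y": 0,"z": 0,"ax": 0,"ay": 0,"az": 0},{"fingers": -1,"x": 0.006,"y": 0,"z": 0,"ax": 0,"ay": 0,"az": 0},{"fingers": -1,"x": 0.004,"y": 0,"z": 0,"ax": 0,"ay": 0,"az": 0},{"fingers": -1,"x": 0,"y": 0,"z": 0,"ax": 0,"ay": 0,"az": 0},{"fingers": -1,"x": 0,"y": 0,"z": 0,"ax": 0,"ay": 0,"az": 0}]'

```text
clock: 14.92
tcp_pos: [0.4387, 0.3291, 0.1272]
orientation: [-0.103, 3.139, 0.001]
contact_force: [0.5, 0.7, -1.8]
grip_width: 0.0214
gripper_force: 49.9
```

Run:
```python
from rel import *
o=r.get_obs();print(o['tcp_pos'],o['contact_force'])
f=grab('wrist');rel(f,o['tcp_pos'],R.from_rotvec(o['orientation']).as_matrix());W=cloud(f);print(W[270:300:10,323])
```

```text
[0.4387 0.3291 0.1272] [ 0.4832  0.6917 -1.8331]
plate n 4340 x 0.0235 y range [-0.0332  0.0338] ztop -0.03730915593975358
rail top n 2156 z 0.1185 x front edge 0.0301 x back 0.0319246633653823
rail dir in tool (deg from y) 0.0018074956
head px [  0 192  48   9 168] tool x [0.0202 0.0242] y -0.16017039765228386 -0.15622966970780552 top world z 0.11466748336447247 top tool z 0.012410405720457625
head px [144 192  29  14 302] tool x [0.0162 0.0223] y -0.08953881612499516 -0.08863678924601896 top world z 0.11144298717482655 top tool z 0.015663236347235
head px [274 192  97   8 320] tool x [0.0189 0.0239] y 8.854746877733251e-05 -0.0002981401017716522 top world z 0.11489608549872724 top tool z 0.0122411463145881
[[0.4269 0.3289 0.172 ]
 [0.4314 0.3292 0.1714]
 [0.4351 0.3295 0.1722]]
```

Request:
arm_command --rows '[{"fingers": -1,"x": 0,"y": 0,"z": 0.006,"ax": 0,"ay": 0,"az": 0},{"fingers": -1,"x": 0,"y": 0,"z": 0.006,"ax": 0,"ay": 0,"az": 0},{"fingers": -1,"x": 0,"y": 0,"z": 0.004,"ax": 0,"ay": 0,"az": 0},{"fingers": -1,"x": 0,"y": 0,"z": 0.001,"ax": 0,"ay": 0,"az": 0},{"fingers": -1,"x": 0,"y": 0,"z": 0,"ax": 0,"ay": 0,"az": 0},{"fingers": -1,"x": 0,"y": 0,"z": 0,"ax": 0,"ay": 0,"az": 0}]'

```text
clock: 15.47
tcp_pos: [0.4382, 0.3289, 0.1098]
orientation: [0.103, -3.14, 0.001]
contact_force: [-1.0, -1.1, 2.4]
grip_width: 0.0218
gripper_force: 50.8
```

Seated on the stud too. Releasing and moving on to the nearest box, box3.

Request:
arm_command --rows '[{"fingers": 1,"x": 0,"y": 0,"z": 0,"ax": 0,"ay": 0,"az": 0},{"fingers": 1,"x": 0,"y": 0,"z": 0,"ax": 0,"ay": 0,"az": 0},{"fingers": 1,"x": 0,"y": 0,"z": 0,"ax": 0,"ay": 0,"az": 0},{"fingers": 1,"x": 0,"y": 0,"z": 0,"ax": 0,"ay": 0,"az": 0},{"fingers": 1,"x": 0,"y": 0,"z": -0.02,"ax": 0,"ay": 0,"az": 0},{"fingers": 1,"x": 0,"y": 0,"z": -0.035,"ax": 0,"ay": 0,"az": 0},{"fingers": 1,"x": 0,"y": 0,"z": -0.035,"ax": 0,"ay": 0,"az": 0},{"fingers": 1,"x": -0.0263,"y": -0.0141,"z": 0,"ax": 0,"ay": 0,"az": 0},{"fingers": 1,"x": -0.0263,"y": -0.0141,"z": 0,"ax": 0,"ay": 0,"az": 0},{"fingers": 1,"x": -0.0263,"y": -0.0141,"z": 0,"ax": 0,"ay": 0,"az": 0}]'

```text
clock: 16.3
tcp_pos: [0.5205, 0.2925, 0.201]
orientation: [-0.107, 3.138, 0.003]
contact_force: [-0.3, -0.3, -0.0]
grip_width: 0.0854
gripper_force: 0.0
```

Request:
arm_command --rows '[{"fingers": 1,"x": -0.0263,"y": -0.0141,"z": 0,"ax": 0,"ay": 0,"az": 0},{"fingers": 1,"x": -0.0263,"y": -0.0141,"z": 0,"ax": 0,"ay": 0,"az": 0},{"fingers": 1,"x": -0.0263,"y": -0.0141,"z": 0,"ax": 0,"ay": 0,"az": 0},{"fingers": 1,"x": 0,"y": 0,"z": 0,"ax": 0,"ay": 0,"az": -6},{"fingers": 1,"x": 0,"y": 0,"z": 0,"ax": 0,"ay": 0,"az": -6},{"fingers": 1,"x": 0,"y": 0,"z": 0,"ax": 0,"ay": 0,"az": -5.7},{"fingers": 1,"x": 0,"y": 0,"z": 0,"ax": 0,"ay": 0,"az": 0},{"fingers": 1,"x": 0,"y": 0,"z": 0,"ax": 0,"ay": 0,"az": 0},{"fingers": 1,"x": 0,"y": 0,"z": 0,"ax": 0,"ay": 0,"az": 0}]'

```text
clock: 17.05
tcp_pos: [0.601, 0.2551, 0.1999]
orientation: [0.581, -3.087, -0.0]
contact_force: [-0.2, -0.4, 0.5]
grip_width: 0.0854
gripper_force: 0.0
```

Run:
```python
from rel import *
o=r.get_obs();print(o['tcp_pos'],o['contact_force'],o['joints'])
f=grab('wrist');save(f,'w8.png');blobs(f,.035,.055,.006,300)
to(.601,.255,-.003,201.4)
f=grab('scene');save(f,'s2.png')
```

```text
[0.601  0.2551 0.1999] [-0.1778 -0.4477  0.5133] [-0.7592  0.4756  0.3659  1.6512 -0.1901  1.0501  1.6076]
[433   0  59  70 633] h 0.0432 c 453.4 319.7 size 62.7 29.7 long axis 54.5
[   0   79   67  114 5901] h 0.0435 c 668.5 -12.4 size 92.2 55.8 long axis 1.9
[ 559  117   81  218 3070] h 0.0454 c 561.5 522.8 size 223.4 66.4 long axis 24.2
[ 291  124   62   95 5575] h 0.0438 c 599.5 254.6 size 91.2 56.1 long axis 21.4
[ 145  126   85  107 5685] h 0.0436 c 654.1 136.2 size 92.0 56.8 long axis -1.8
az -0.04 shift after turn [ 0.     -0.0002  0.2029] now [ 0.     -0.0002  0.2029] tilt [ 0.  0. -1.] t 17.1
```

View pics/w8.png

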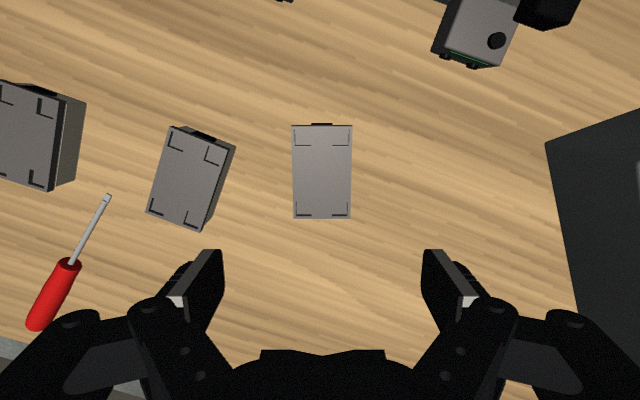

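View pics/s2.png

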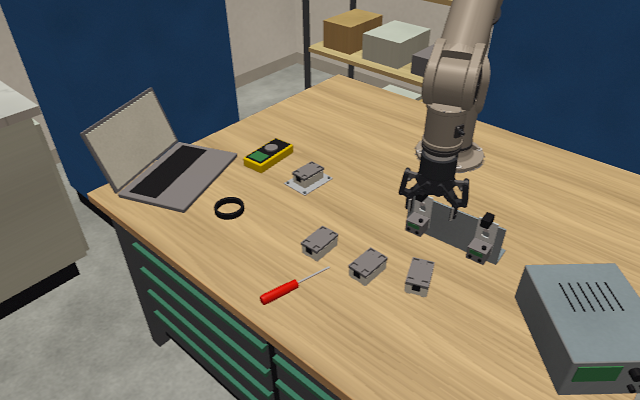

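Both modules hang on the rail (scene view at (418,215) and (485,240)), and box3 sits straight under the tool, centred at (322,170). I'm descending to grip it.

Request:
arm_command --grip_force 60 --rows '[{"fingers": 1,"x": 0,"y": 0,"z": 0.04,"ax": 0,"ay": 0,"az": 0},{"fingers": 1,"x": 0,"y": 0,"z": 0.04,"ax": 0,"ay": 0,"az": 0},{"fingers": 1,"x": 0,"y": 0,"z": 0.04,"ax": 0,"ay": 0,"az": 0},{"fingers": 1,"x": 0,"y": 0,"z": 0.04,"ax": 0,"ay": 0,"az": 0},{"fingers": 1,"x": 0,"y": 0,"z": 0.025,"ax": 0,"ay": 0,"az": 0},{"fingers": 1,"x": 0,"y": 0,"z": 0.018,"ax": 0,"ay": 0,"az": 0},{"fingers": 1,"x": 0,"y": 0,"z": 0,"ax": 0,"ay": 0,"az": 0},{"fingers": -1,"x": 0,"y": 0,"z": 0,"ax": 0,"ay": 0,"az": 0},{"fingers": -1,"x": 0,"y": 0,"z": 0,"ax": 0,"ay": 0,"az": 0},{"fingers": -1,"x": 0,"y": 0,"z": 0,"ax": 0,"ay": 0,"az": 0}]'

```text
clock: 17.98
tcp_pos: [0.6028, 0.2556, -0.0008]
orientation: [-0.584, 3.083, 0.001]
contact_force: [1.2, 0.6, -3.0]
grip_width: 0.0551
gripper_force: 63.7
```

Request:
arm_command --rows '[{"fingers": -1,"x": 0,"y": 0,"z": 0,"ax": 0,"ay": 0,"az": 0},{"fingers": -1,"x": 0,"y": 0,"z": 0,"ax": 0,"ay": 0,"az": 0},{"fingers": -1,"x": 0,"y": 0,"z": 0,"ax": 0,"ay": 0,"az": 0},{"fingers": -1,"x": 0,"y": 0,"z": 0,"ax": 0,"ay": 0,"az": 0}]'

```text
clock: 18.32
tcp_pos: [0.6027, 0.2556, -0.0009]
orientation: [-0.584, 3.083, 0.002]
contact_force: [-0.2, -0.3, 6.9]
grip_width: 0.0553
gripper_force: 64.6
```

Run:
```python
from h import *
o=r.get_obs();print(o['tcp_pos'],o['contact_force'],o['grip_width'],o['gripper_force'])
to(.447,-.2595,.15,178)
```

```text
[ 0.60266006  0.25564069 -0.00088926] [-0.22300365 -0.26128356  6.94770474] 0.055273014802427335 64.59587395191193
az 23.46 shift after turn [ 0.1376 -0.5203 -0.1509] now [ 0.3328 -0.4224 -0.1523] tilt [-0.004  0.    -1.   ] t 18.3167
```

Request:
arm_command --rows '[{"fingers": -1,"x": 0,"y": 0,"z": -0.03,"ax": 0,"ay": 0,"az": 0},{"fingers": -1,"x": 0,"y": 0,"z": -0.04,"ax": 0,"ay": 0,"az": 0},{"fingers": -1,"x": 0,"y": 0,"z": -0.04,"ax": 0,"ay": 0,"az": 0},{"fingers": -1,"x": 0,"y": 0,"z": -0.04,"ax": 0,"ay": 0,"az": 0},{"fingers": -1,"x": 0,"y": 0,"z": 0,"ax": 0,"ay": 0,"az": 6},{"fingers": -1,"x": 0,"y": 0,"z": 0,"ax": 0,"ay": 0,"az": 6},{"fingers": -1,"x": 0,"y": 0,"z": 0,"ax": 0,"ay": 0,"az": 6},{"fingers": -1,"x": 0,"y": 0,"z": 0,"ax": 0,"ay": 0,"az": 5.5},{"fingers": -1,"x": 0,"y": -0.0347,"z": 0,"ax": 0,"ay": 0,"az": 0},{"fingers": -1,"x": 0,"y": -0.0347,"z": 0,"ax": 0,"ay": 0,"az": 0}]'

```text
clock: 19.15
tcp_pos: [0.5977, 0.1883, 0.1468]
orientation: [-0.047, -3.141, -0.002]
contact_force: [0.5, -1.7, -2.9]
grip_width: 0.055
gripper_force: 65.3
```

Request:
arm_command --rows '[{"fingers": -1,"x": 0,"y": -0.0347,"z": 0,"ax": 0,"ay": 0,"az": 0},{"fingers": -1,"x": 0,"y": -0.0347,"z": 0,"ax": 0,"ay": 0,"az": 0},{"fingers": -1,"x": 0,"y": -0.0347,"z": 0,"ax": 0,"ay": 0,"az": 0},{"fingers": -1,"x": 0,"y": -0.0347,"z": 0,"ax": 0,"ay": 0,"az": 0},{"fingers": -1,"x": 0,"y": -0.0347,"z": 0,"ax": 0,"ay": 0,"az": 0},{"fingers": -1,"x": 0,"y": -0.0347,"z": 0,"ax": 0,"ay": 0,"az": 0},{"fingers": -1,"x": 0,"y": -0.0347,"z": 0,"ax": 0,"ay": 0,"az": 0},{"fingers": -1,"x": 0,"y": -0.0347,"z": 0,"ax": 0,"ay": 0,"az": 0},{"fingers": -1,"x": 0,"y": -0.0347,"z": 0,"ax": 0,"ay": 0,"az": 0},{"fingers": -1,"x": 0.012,"y": -0.0347,"z": 0,"ax": 0,"ay": 0,"az": 0}]'

```text
clock: 19.98
tcp_pos: [0.5758, -0.1618, 0.1474]
orientation: [0.053, 3.139, -0.0]
contact_force: [1.1, -0.4, -2.7]
grip_width: 0.0551
gripper_force: 65.3
```

Request:
arm_command --rows '[{"fingers": -1,"x": 0.012,"y": -0.0347,"z": 0,"ax": 0,"ay": 0,"az": 0},{"fingers": -1,"x": 0.012,"y": -0.0347,"z": 0,"ax": 0,"ay": 0,"az": 0},{"fingers": -1,"x": 0.004,"y": -0.0347,"z": 0,"ax": 0,"ay": 0,"az": 0},{"fingers": -1,"x": 0,"y": 0,"z": 0,"ax": 0,"ay": 0,"az": 0},{"fingers": -1,"x": 0,"y": 0,"z": 0,"ax": 0,"ay": 0,"az": 0},{"fingers": -1,"x": 0,"y": 0,"z": 0,"ax": 0,"ay": 0,"az": 0}]'

```text
clock: 20.48
tcp_pos: [0.5427, -0.2632, 0.1469]
orientation: [0.056, 3.141, 0.002]
contact_force: [-0.2, 0.0, -3.2]
grip_width: 0.0553
gripper_force: 65.4
```

Run:
```python
from rel import *
o=r.get_obs();print(o['tcp_pos'],o['contact_force'],o['grip_width'],o['joints'])
f=grab('wrist');save(f,'w9.png');blobs(f,.038,.06,.006,300);print('held');blobs(f,.16,.21,.006,300)
to(.447,-.2595,.15,178)
```

```text
[ 0.5427 -0.2632  0.1469] [-0.1732  0.0262 -3.1573] 0.05531166202488395 [-0.0414  0.4783  0.5218  1.8291 -0.2955  0.912   2.1501]
[ 281    0   82  126 9664] h 0.0439 c 449.1 -260.5 size 86.0 56.2 long axis -2.4
[  14    2   67   68 3444] h 0.0410 c 422.8 -454.7 size 44.9 43.7 long axis 87.9
[ 565  266   75   92 5591] h 0.0436 c 668.7 -15.0 size 92.8 58.7 long axis 3.3
held
[  168   159   286   201 33435] h 0.1917 c 532.4 -262.5 size 82.6 77.2 long axis 88.7
az 0.06 shift after turn [ 0.0962 -0.0006 -0.0032] now [ 0.0962 -0.0005 -0.0032] tilt [-0.     0.001 -1.   ] t 20.5333
```

View pics/w9.png

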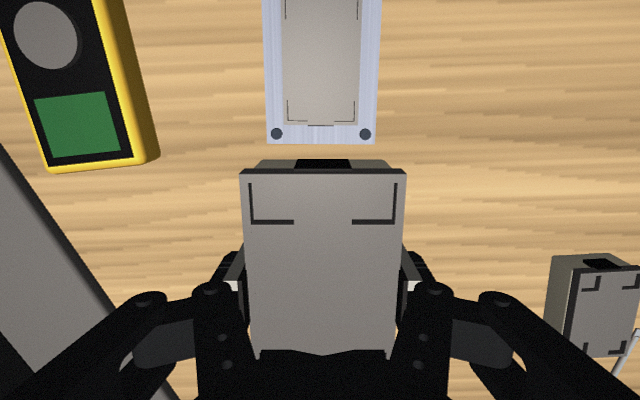

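Held box's leading edge at row ~172, case's near edge at row ~122, both centred near u=322. I'll get exact offsets in the tool frame.

```bash
cat > bx.py <<'E'
from h import *
np.set_printoptions(precision=4,suppress=True)
def bx(f,zt,zh):
    """zt: world z of target lid, zh: of held lid; edges in the tool frame"""
    o=r.get_obs();p=o['tcp_pos'];M=R.from_rotvec(o['orientation']).as_matrix()
    W=cloud(f);P=(W-p)@M;D=f['depth']>0
    for n,m in(('target',D&(abs(W[...,2]-zt)<.006)&(abs(P[...,1])<.045)&(P[...,0]>.05)),('held',D&(abs(W[...,2]-zh)<.006)&(abs(P[...,1])<.04)&(P[...,0]>.02)&(P[...,0]<.08))):
        q=P[m];xm=q[:,0].min();ys=[];xs=[]
        for lo in np.arange(xm+.01,q[:,0].max()-.008,.004):
            s=q[(q[:,0]>=lo)&(q[:,0]<lo+.004)][:,1]
            if len(s)>10: ys.append((s.min()+s.max())/2);xs.append(lo+.002)
        k=np.polyfit(xs,ys,1)
        c=q[abs(q[:,1]-np.mean(ys))<.02]
        print(n,len(q),'z %.4f'%np.median(W[m][:,2]),'x edges %.4f %.4f'%(np.percentile(c[:,0],.3),np.percentile(c[:,0],99.7)),'ymid near %.4f far %.4f'%(np.polyval(k,xs[0]),np.polyval(k,xs[-1])),'slope deg %.2f'%np.degrees(np.arctan(k[0])),'width',np.ptp(q[:,1]))
    print(p)
E
python3 -c "
from bx import *
bx(load('wrist'),.0439,.1917)"
```

```text
target 9693 z 0.0439 x edges 0.0513 0.1365 ymid near -0.0019 far -0.0013 slope deg 0.50 width 0.05676979433872708
held 13164 z 0.1915 x edges 0.0201 0.0490 ymid near -0.0007 far -0.0005 slope deg 1.41 width 0.05661895381434262
[ 0.5431 -0.2622  0.1468]
```

Request:
arm_command --rows '[{"fingers": -1,"x": 0.024,"y": -0.001,"z": 0,"ax": 0,"ay": 0,"az": 0},{"fingers": -1,"x": 0.024,"y": 0,"z": 0,"ax": 0,"ay": 0,"az": 0},{"fingers": -1,"x": 0.024,"y": 0,"z": 0,"ax": 0,"ay": 0,"az": 0},{"fingers": -1,"x": 0.022,"y": 0,"z": 0.02,"ax": 0,"ay": 0,"az": 0},{"fingers": -1,"x": 0,"y": 0,"z": 0.03,"ax": 0,"ay": 0,"az": 0},{"fingers": -1,"x": 0,"y": 0,"z": 0.03,"ax": 0,"ay": 0,"az": 0},{"fingers": -1,"x": 0,"y": 0,"z": 0.018,"ax": 0,"ay": 0,"az": 0},{"fingers": -1,"x": 0,"y": 0,"z": 0,"ax": 0,"ay": 0,"az": 0},{"fingers": -1,"x": 0,"y": 0,"z": 0,"ax": 0,"ay": 0,"az": 0},{"fingers": -1,"x": 0,"y": 0,"z": 0,"ax": 0,"ay": 0,"az": 0}]'

```text
clock: 21.37
tcp_pos: [0.45, -0.2612, 0.05]
orientation: [0.053, 3.14, -0.001]
contact_force: [-0.3, -0.0, -2.5]
grip_width: 0.0549
gripper_force: 65.4
```

Run:
```python
from h import *
to(.448,-.2605,.0391,177.8)
f=grab('top');blobs(f,.035,.056,.008,200);print('held');blobs(f,.075,.105,.008,200);f=grab('scene');blobs(f,.075,.105,.008,200);print(r.get_obs()['contact_force'])
```

```text
az 0.26 shift after turn [0.0021 0.0006 0.0109] now [0.0021 0.0006 0.0109] tilt [-0.002 -0.    -1.   ] t 21.3667
[503 113  48 100 629] h 0.0456 c 748.7 -717.6 size 339.6 15.2 long axis 21.6
[294 169  18  29 518] h 0.0447 c 671.9 -12.7 size 90.6 53.7 long axis 0.9
[245 173  20  29 523] h 0.0446 c 657.1 137.3 size 89.9 57.1 long axis -0.8
[ 96 176  55 107 288] h 0.0455 c 526.3 540.2 size 330.2 161.3 long axis 3.7
[428 233  31  54 951] h 0.0381 c 440.6 -452.6 size 167.4 80.5 long axis 5.0
held
[ 512  105   55  105 1005] h 0.0900 c 753.5 -729.6 size 340.4 15.4 long axis 21.1
[ 88 173  58 111 466] h 0.0896 c 525.7 539.6 size 328.3 158.1 long axis 3.7
[ 17  48 120  32 750] h 0.0897 c 583.4 -1616.2 size 576.6 290.8 long axis -53.2
[  0  81  40  39 842] h 0.0831 c 845.1 -1441.8 size 382.3 130.3 long axis 69.2
[ 99 118  72  58 791] h 0.0902 c 749.3 -731.8 size 347.9 20.9 long axis 21.2
[292 150  32  21 355] h 0.0937 c 465.7 -260.8 size 79.0 66.3 long axis 71.0
[409 196  97  48 876] h 0.0894 c 421.6 239.0 size 269.1 15.4 long axis -85.6
[ 521  271  119  111 1493] h 0.0910 c 601.8 576.8 size 303.8 115.6 long axis 68.2
[-0.42176107 -0.4088204  -3.90015017]
```

Request:
arm_command --rows '[{"fingers": -1,"x": 0,"y": 0,"z": 0.003,"ax": 0,"ay": 0,"az": 0},{"fingers": -1,"x": 0,"y": 0,"z": 0.003,"ax": 0,"ay": 0,"az": 0},{"fingers": -1,"x": 0,"y": 0,"z": 0.002,"ax": 0,"ay": 0,"az": 0},{"fingers": -1,"x": 0,"y": 0,"z": 0,"ax": 0,"ay": 0,"az": 0},{"fingers": -1,"x": 0,"y": 0,"z": 0,"ax": 0,"ay": 0,"az": 0},{"fingers": -1,"x": 0,"y": 0,"z": 0,"ax": 0,"ay": 0,"az": 0}]'

```text
clock: 21.97
tcp_pos: [0.4488, -0.2615, 0.0409]
orientation: [-0.056, -3.141, -0.0]
contact_force: [0.8, 0.1, -3.2]
grip_width: 0.0549
gripper_force: 65.4
```

Request:
arm_command --rows '[{"fingers": -1,"x": 0,"y": 0,"z": 0.001,"ax": 0,"ay": 0,"az": 0},{"fingers": -1,"x": 0,"y": 0,"z": 0.0007,"ax": 0,"ay": 0,"az": 0},{"fingers": -1,"x": 0,"y": 0,"z": 0,"ax": 0,"ay": 0,"az": 0},{"fingers": -1,"x": 0,"y": 0,"z": 0,"ax": 0,"ay": 0,"az": 0}]'

```text
clock: 22.3
tcp_pos: [0.4488, -0.2615, 0.0392]
orientation: [0.055, 3.141, -0.0]
contact_force: [-0.3, -0.4, -2.5]
grip_width: 0.0552
gripper_force: 65.7
```

Request:
arm_command --rows '[{"fingers": -1,"x": 0,"y": 0,"z": 0.001,"ax": 0,"ay": 0,"az": 0},{"fingers": -1,"x": 0,"y": 0,"z": 0,"ax": 0,"ay": 0,"az": 0},{"fingers": -1,"x": 0,"y": 0,"z": 0,"ax": 0,"ay": 0,"az": 0}]'

```text
clock: 22.55
tcp_pos: [0.4488, -0.2615, 0.039]
orientation: [0.056, 3.141, 0.001]
contact_force: [-4.5, 2.8, 10.5]
grip_width: 0.0552
gripper_force: 67.0
```

Box 1 of the stack is home: contact comes only at the full 40 mm depth. Releasing and going to the box at (0.670, -0.013).

Request:
arm_command --rows '[{"fingers": 1,"x": 0,"y": 0,"z": 0,"ax": 0,"ay": 0,"az": 0},{"fingers": 1,"x": 0,"y": 0,"z": 0,"ax": 0,"ay": 0,"az": 0},{"fingers": 1,"x": 0,"y": 0,"z": 0,"ax": 0,"ay": 0,"az": 0},{"fingers": 1,"x": 0,"y": 0,"z": -0.02,"ax": 0,"ay": 0,"az": 0},{"fingers": 1,"x": 0,"y": 0,"z": -0.04,"ax": 0,"ay": 0,"az": 0},{"fingers": 1,"x": 0,"y": 0,"z": -0.04,"ax": 0,"ay": 0,"az": 0},{"fingers": 1,"x": 0,"y": 0,"z": -0.04,"ax": 0,"ay": 0,"az": 0},{"fingers": 1,"x": 0,"y": 0,"z": -0.02,"ax": 0,"ay": 0,"az": -3},{"fingers": 1,"x": 0,"y": 0,"z": 0,"ax": 0,"ay": 0,"az": 0},{"fingers": 1,"x": 0,"y": 0,"z": 0,"ax": 0,"ay": 0,"az": 0}]'

```text
clock: 23.38
tcp_pos: [0.4496, -0.2615, 0.1992]
orientation: [-0.027, 3.139, -0.001]
contact_force: [0.4, 0.3, -0.7]
grip_width: 0.0857
gripper_force: 0.0
```

Run:
```python
from h import *
to(.6705,-.0135,.20,181.2)
f=load('top');print(onz(f,281,175,.005),onz(f,290,140,.01))
f=grab('wrist');blobs(f,.07,.1,.006,300)
```

```text
az -0.22 shift after turn [-0.226   0.2433 -0.0008] now [-2.251e-01  2.442e-01 -2.000e-04] tilt [-0.003 -0.    -1.   ] t 23.3833
[0.7038012  0.05865577 0.005     ] [0.81962365 0.03148685 0.01      ]
[ 288  124   74  110 7233] h 0.0838 c 445.8 -260.9 size 91.4 56.0 long axis -1.9
```

Request:
arm_command --rows '[{"fingers": 1,"x": -0.0224,"y": 0.0244,"z": 0,"ax": 0,"ay": 0,"az": 0},{"fingers": 1,"x": -0.0224,"y": 0.0244,"z": 0,"ax": 0,"ay": 0,"az": 0},{"fingers": 1,"x": -0.0224,"y": 0.0244,"z": 0,"ax": 0,"ay": 0,"az": 0},{"fingers": 1,"x": -0.0224,"y": 0.0244,"z": 0,"ax": 0,"ay": 0,"az": 0},{"fingers": 1,"x": -0.0224,"y": 0.0244,"z": 0,"ax": 0,"ay": 0,"az": 0},{"fingers": 1,"x": -0.0224,"y": 0.0244,"z": 0,"ax": 0,"ay": 0,"az": 0},{"fingers": 1,"x": -0.0224,"y": 0.0244,"z": 0,"ax": 0,"ay": 0,"az": 0},{"fingers": 1,"x": -0.0224,"y": 0.0244,"z": 0,"ax": 0,"ay": 0,"az": 0},{"fingers": 1,"x": -0.0224,"y": 0.0244,"z": 0,"ax": 0,"ay": 0,"az": 0},{"fingers": 1,"x": -0.0224,"y": 0.0244,"z": 0,"ax": 0,"ay": 0,"az": 0}]'

```text
clock: 24.27
tcp_pos: [0.6683, -0.0122, 0.1954]
orientation: [0.026, -3.137, 0.0]
contact_force: [0.8, 0.4, -0.0]
grip_width: 0.0852
gripper_force: 0.0
```

Request:
arm_command --rows '[{"fingers": 1,"x": 0,"y": 0,"z": 0,"ax": 0,"ay": 0,"az": 0},{"fingers": 1,"x": 0,"y": 0,"z": 0,"ax": 0,"ay": 0,"az": 0},{"fingers": 1,"x": 0,"y": 0,"z": 0,"ax": 0,"ay": 0,"az": 0}]'

```text
clock: 24.52
tcp_pos: [0.6673, -0.0143, 0.196]
orientation: [0.026, -3.138, 0.002]
contact_force: [-0.3, -0.7, 0.2]
grip_width: 0.0856
gripper_force: 0.0
```

Run:
```python
from h import *
f=grab('wrist');blobs(f,.035,.055,.006,1000)
to(.6685,-.0137,-.003,181.3);print(r.get_obs()['tcp_pos'])
```

```text
[ 445  115   80   99 6144] h 0.0437 c 654.4 136.0 size 91.3 57.1 long axis -1.4
[ 291  128   62   96 5664] h 0.0437 c 668.5 -14.3 size 91.5 56.1 long axis 1.6
az -0.43 shift after turn [-0.0013  0.0014  0.1996] now [-0.0018  0.0016  0.1996] tilt [ 0.003 -0.001 -1.   ] t 24.5667
[ 0.66727124 -0.01510977  0.19659614]
```

Request:
arm_command --rows '[{"fingers": 1,"x": -0.0012,"y": 0.0008,"z": 0.04,"ax": 0,"ay": 0,"az": -0.4},{"fingers": 1,"x": 0,"y": 0,"z": 0.04,"ax": 0,"ay": 0,"az": 0},{"fingers": 1,"x": 0,"y": 0,"z": 0.04,"ax": 0,"ay": 0,"az": 0},{"fingers": 1,"x": 0,"y": 0,"z": 0.04,"ax": 0,"ay": 0,"az": 0},{"fingers": 1,"x": 0,"y": 0,"z": 0.025,"ax": 0,"ay": 0,"az": 0},{"fingers": 1,"x": 0,"y": 0,"z": 0.013,"ax": 0,"ay": 0,"az": 0},{"fingers": 1,"x": 0,"y": 0,"z": 0,"ax": 0,"ay": 0,"az": 0},{"fingers": -1,"x": 0,"y": 0,"z": 0,"ax": 0,"ay": 0,"az": 0},{"fingers": -1,"x": 0,"y": 0,"z": 0,"ax": 0,"ay": 0,"az": 0},{"fingers": -1,"x": 0,"y": 0,"z": 0,"ax": 0,"ay": 0,"az": 0}]'

```text
clock: 25.4
tcp_pos: [0.6719, -0.0134, 0.0031]
orientation: [-0.037, 3.137, -0.0]
contact_force: [0.9, -0.0, -1.4]
grip_width: 0.0552
gripper_force: 63.7
```

Request:
arm_command --rows '[{"fingers": -1,"x": 0,"y": 0,"z": 0,"ax": 0,"ay": 0,"az": 0},{"fingers": -1,"x": 0,"y": 0,"z": 0,"ax": 0,"ay": 0,"az": 0},{"fingers": -1,"x": 0,"y": 0,"z": 0,"ax": 0,"ay": 0,"az": 0},{"fingers": -1,"x": 0,"y": 0,"z": 0,"ax": 0,"ay": 0,"az": 0}]'

```text
clock: 25.73
tcp_pos: [0.6718, -0.0133, 0.003]
orientation: [-0.037, 3.137, -0.0]
contact_force: [-0.2, -1.1, 7.0]
grip_width: 0.0551
gripper_force: 64.6
```

Run:
```python
from h import *
o=r.get_obs();print(o['tcp_pos'],o['contact_force'],o['grip_width'],o['gripper_force'])
to(.545,-.261,.19,178)
```

```text
[ 0.6717889  -0.01333773  0.00300202] [-0.19062719 -1.13186586  7.01556415] 0.05505749776578555 64.64823514223099
az 3.36 shift after turn [ 0.1181 -0.2519 -0.187 ] now [ 0.1318 -0.2446 -0.1875] tilt [-0.004 -0.    -1.   ] t 25.7333
```

Request:
arm_command --rows '[{"fingers": -1,"x": 0,"y": 0,"z": -0.027,"ax": 0,"ay": 0,"az": 0},{"fingers": -1,"x": 0,"y": 0,"z": -0.04,"ax": 0,"ay": 0,"az": 0},{"fingers": -1,"x": 0,"y": 0,"z": -0.04,"ax": 0,"ay": 0,"az": 0},{"fingers": -1,"x": 0,"y": 0,"z": -0.04,"ax": 0,"ay": 0,"az": 0},{"fingers": -1,"x": 0,"y": 0,"z": -0.04,"ax": 0,"ay": 0,"az": 3.4},{"fingers": -1,"x": 0.0118,"y": -0.0252,"z": 0,"ax": 0,"ay": 0,"az": 0},{"fingers": -1,"x": 0.0118,"y": -0.0252,"z": 0,"ax": 0,"ay": 0,"az": 0},{"fingers": -1,"x": 0.0118,"y": -0.0252,"z": 0,"ax": 0,"ay": 0,"az": 0},{"fingers": -1,"x": 0.0118,"y": -0.0252,"z": 0,"ax": 0,"ay": 0,"az": 0},{"fingers": -1,"x": 0.0118,"y": -0.0252,"z": 0,"ax": 0,"ay": 0,"az": 0}]'

```text
clock: 26.57
tcp_pos: [0.6055, -0.1375, 0.1881]
orientation: [0.055, 3.14, 0.001]
contact_force: [-0.4, 0.2, -3.1]
grip_width: 0.0548
gripper_force: 65.0
```

Request:
arm_command --rows '[{"fingers": -1,"x": 0.0118,"y": -0.0252,"z": 0,"ax": 0,"ay": 0,"az": 0},{"fingers": -1,"x": 0.0118,"y": -0.0252,"z": 0,"ax": 0,"ay": 0,"az": 0},{"fingers": -1,"x": 0.0118,"y": -0.0252,"z": 0,"ax": 0,"ay": 0,"az": 0},{"fingers": -1,"x": 0.0118,"y": -0.0252,"z": 0,"ax": 0,"ay": 0,"az": 0},{"fingers": -1,"x": 0.0118,"y": -0.0252,"z": 0,"ax": 0,"ay": 0,"az": 0},{"fingers": -1,"x": 0,"y": 0,"z": 0,"ax": 0,"ay": 0,"az": 0},{"fingers": -1,"x": 0,"y": 0,"z": 0,"ax": 0,"ay": 0,"az": 0},{"fingers": -1,"x": 0,"y": 0,"z": 0,"ax": 0,"ay": 0,"az": 0}]'

```text
clock: 27.23
tcp_pos: [0.5432, -0.2599, 0.1876]
orientation: [0.055, 3.14, 0.001]
contact_force: [-0.2, 0.0, -2.5]
grip_width: 0.0549
gripper_force: 64.9
```

Run:
```python
from bx import *
f=grab('wrist');z=r.get_obs()['tcp_pos'][2];bx(f,.0838,z-.003+.044)
to(.4491,-.261,.083,178)
```

```text
target 9606 z 0.0839 x edges 0.0519 0.1366 ymid near -0.0052 far -0.0052 slope deg 0.01 width 0.05623241275633971
held 12309 z 0.2283 x edges 0.0201 0.0488 ymid near -0.0003 far -0.0004 slope deg -0.88 width 0.05677057776318515
[ 0.5436 -0.2592  0.1875]
az 0.06 shift after turn [ 0.0944 -0.0051  0.1045] now [ 0.0944 -0.0051  0.1044] tilt [-0.001  0.001 -1.   ] t 27.2833
```

Request:
arm_command --rows '[{"fingers": -1,"x": 0.024,"y": -0.005,"z": 0,"ax": 0,"ay": 0,"az": 0},{"fingers": -1,"x": 0.024,"y": 0,"z": 0,"ax": 0,"ay": 0,"az": 0},{"fingers": -1,"x": 0.024,"y": 0,"z": 0,"ax": 0,"ay": 0,"az": 0},{"fingers": -1,"x": 0.0227,"y": 0,"z": 0.02,"ax": 0,"ay": 0,"az": 0},{"fingers": -1,"x": 0,"y": 0,"z": 0.03,"ax": 0,"ay": 0,"az": 0},{"fingers": -1,"x": 0,"y": 0,"z": 0.03,"ax": 0,"ay": 0,"az": 0},{"fingers": -1,"x": 0,"y": 0,"z": 0.013,"ax": 0,"ay": 0,"az": 0},{"fingers": -1,"x": 0,"y": 0,"z": 0,"ax": 0,"ay": 0,"az": 0},{"fingers": -1,"x": 0,"y": 0,"z": 0,"ax": 0,"ay": 0,"az": 0},{"fingers": -1,"x": 0,"y": 0,"z": 0,"ax": 0,"ay": 0,"az": 0}]'

```text
clock: 28.12
tcp_pos: [0.4495, -0.2621, 0.0953]
orientation: [0.053, 3.139, -0.001]
contact_force: [0.1, -0.1, -2.4]
grip_width: 0.0551
gripper_force: 64.8
```

```bash
python3 -c "
from h import *
to(.4487,-.261,.083,178);print(r.get_obs()['tcp_pos'])"
```

```text
az 0.05 shift after turn [0.0008 0.001  0.0123] now [0.0009 0.0011 0.0123] tilt [-0.002 -0.001 -1.   ] t 28.1167
[ 0.44949893 -0.26207646  0.0952627 ]
```

Request:
arm_command --rows '[{"fingers": -1,"x": 0,"y": 0.001,"z": 0.004,"ax": 0,"ay": 0,"az": 0},{"fingers": -1,"x": 0,"y": 0,"z": 0.003,"ax": 0,"ay": 0,"az": 0},{"fingers": -1,"x": 0,"y": 0,"z": 0.002,"ax": 0,"ay": 0,"az": 0},{"fingers": -1,"x": 0,"y": 0,"z": 0.001,"ax": 0,"ay": 0,"az": 0},{"fingers": -1,"x": 0,"y": 0,"z": 0,"ax": 0,"ay": 0,"az": 0},{"fingers": -1,"x": 0,"y": 0,"z": 0,"ax": 0,"ay": 0,"az": 0}]'

```text
clock: 28.62
tcp_pos: [0.4482, -0.2612, 0.0842]
orientation: [0.056, 3.141, -0.0]
contact_force: [-0.2, 0.1, -2.8]
grip_width: 0.0553
gripper_force: 64.8
```

Request:
arm_command --rows '[{"fingers": -1,"x": 0,"y": 0,"z": 0.0015,"ax": 0,"ay": 0,"az": 0},{"fingers": -1,"x": 0,"y": 0,"z": 0.0008,"ax": 0,"ay": 0,"az": 0},{"fingers": -1,"x": 0,"y": 0,"z": 0,"ax": 0,"ay": 0,"az": 0},{"fingers": -1,"x": 0,"y": 0,"z": 0,"ax": 0,"ay": 0,"az": 0}]'

```text
clock: 28.95
tcp_pos: [0.4484, -0.2613, 0.0829]
orientation: [0.056, 3.14, 0.001]
contact_force: [-3.7, 1.3, 9.3]
grip_width: 0.0551
gripper_force: 66.6
```

Second box is home. Releasing and going for the last one.

Request:
arm_command --rows '[{"fingers": 1,"x": 0,"y": 0,"z": 0,"ax": 0,"ay": 0,"az": 0},{"fingers": 1,"x": 0,"y": 0,"z": 0,"ax": 0,"ay": 0,"az": 0},{"fingers": 1,"x": 0,"y": 0,"z": 0,"ax": 0,"ay": 0,"az": 0},{"fingers": 1,"x": 0,"y": 0,"z": -0.02,"ax": 0,"ay": 0,"az": 0},{"fingers": 1,"x": 0,"y": 0,"z": -0.035,"ax": 0,"ay": 0,"az": 0},{"fingers": 1,"x": 0,"y": 0,"z": -0.04,"ax": 0,"ay": 0,"az": 0},{"fingers": 1,"x": 0,"y": 0,"z": -0.025,"ax": 0,"ay": 0,"az": 0},{"fingers": 1,"x": 0,"y": 0,"z": 0,"ax": 0,"ay": 0,"az": 0},{"fingers": 1,"x": -0.016,"y": 0.0337,"z": 0,"ax": 0,"ay": 0,"az": 0},{"fingers": 1,"x": -0.016,"y": 0.0337,"z": 0,"ax": 0,"ay": 0,"az": 0}]'

```text
clock: 29.78
tcp_pos: [0.4822, -0.1962, 0.2025]
orientation: [0.064, 3.139, -0.001]
contact_force: [0.8, 0.1, 0.0]
grip_width: 0.0852
gripper_force: 0.0
```

Request:
arm_command --rows '[{"fingers": 1,"x": -0.016,"y": 0.0337,"z": 0,"ax": 0,"ay": 0,"az": 0},{"fingers": 1,"x": -0.016,"y": 0.0337,"z": 0,"ax": 0,"ay": 0,"az": 0},{"fingers": 1,"x": -0.016,"y": 0.0337,"z": 0,"ax": 0,"ay": 0,"az": 0},{"fingers": 1,"x": -0.016,"y": 0.0337,"z": 0,"ax": 0,"ay": 0,"az": 0},{"fingers": 1,"x": -0.016,"y": 0.0337,"z": 0,"ax": 0,"ay": 0,"az": 0},{"fingers": 1,"x": -0.016,"y": 0.0337,"z": 0,"ax": 0,"ay": 0,"az": 0},{"fingers": 1,"x": -0.016,"y": 0.0337,"z": 0,"ax": 0,"ay": 0,"az": 0},{"fingers": 1,"x": -0.016,"y": 0.0337,"z": 0,"ax": 0,"ay": 0,"az": 0},{"fingers": 1,"x": -0.016,"y": 0.0337,"z": 0,"ax": 0,"ay": 0,"az": 0},{"fingers": 1,"x": -0.016,"y": 0.0337,"z": 0,"ax": 0,"ay": 0,"az": 0}]'

```text
clock: 30.62
tcp_pos: [0.6546, 0.1381, 0.201]
orientation: [-0.055, -3.14, 0.0]
contact_force: [1.1, -1.0, 0.5]
grip_width: 0.0854
gripper_force: 0.0
```

Request:
arm_command --rows '[{"fingers": 1,"x": 0,"y": 0,"z": 0,"ax": 0,"ay": 0,"az": 0},{"fingers": 1,"x": 0,"y": 0,"z": 0,"ax": 0,"ay": 0,"az": 0},{"fingers": 1,"x": 0,"y": 0,"z": 0,"ax": 0,"ay": 0,"az": 0}]'

```text
clock: 30.87
tcp_pos: [0.6539, 0.1354, 0.201]
orientation: [-0.056, -3.14, 0.002]
contact_force: [-0.0, -1.0, 0.6]
grip_width: 0.0854
gripper_force: 0.0
```

Run:
```python
from h import *
f=grab('wrist');blobs(f,.035,.055,.006,1000)
to(.654,.136,.0,178.5);print(r.get_obs()['tcp_pos'])
f=grab('top');blobs(f,.115,.16,.015,30);blobs(f,.035,.055,.015,300)
```

```text
[ 292  126   62   95 5483] h 0.0437 c 654.4 136.2 size 90.9 56.1 long axis -1.4
az -0.62 shift after turn [-1.000e-04  1.600e-03  2.013e-01] now [-0.0003  0.0018  0.2013] tilt [ 0.001 -0.001 -1.   ] t 30.9167
[0.65384046 0.13444314 0.20133544]
[ 523   97   61  111 1682] h 0.1382 c 758.4 -743.3 size 339.5 18.5 long axis 21.6
[  29  172  111  113 6329] h 0.1201 c 520.8 620.5 size 261.4 211.9 long axis 42.7
[376 240  21  33 640] h 0.1244 c 448.7 -259.9 size 91.9 57.0 long axis -1.4
[237 248  24  16 174] h 0.1526 c 448.0 149.4 size 34.9 23.0 long axis 10.1
[167 252  13  16  82] h 0.1545 c 435.0 334.6 size 33.3 14.9 long axis 0.7
[502 113  49 100 596] h 0.0457 c 748.0 -716.3 size 339.4 17.6 long axis 21.0
[245 179  20  23 397] h 0.0449 c 647.1 137.5 size 70.4 56.8 long axis -1.2
[ 428  232   31   56 1046] h 0.0380 c 440.6 -451.5 size 165.9 83.3 long axis 4.5
```

Stack top is at 0.124 m as it should be, and both modules are still in place. Descending on the last box.

Request:
arm_command --rows '[{"fingers": 1,"x": 0.002,"y": 0.0015,"z": 0.04,"ax": 0,"ay": 0,"az": -0.4},{"fingers": 1,"x": 0,"y": 0,"z": 0.04,"ax": 0,"ay": 0,"az": 0},{"fingers": 1,"x": 0,"y": 0,"z": 0.04,"ax": 0,"ay": 0,"az": 0},{"fingers": 1,"x": 0,"y": 0,"z": 0.04,"ax": 0,"ay": 0,"az": 0},{"fingers": 1,"x": 0,"y": 0,"z": 0.026,"ax": 0,"ay": 0,"az": 0},{"fingers": 1,"x": 0,"y": 0,"z": 0.016,"ax": 0,"ay": 0,"az": 0},{"fingers": 1,"x": 0,"y": 0,"z": 0,"ax": 0,"ay": 0,"az": 0},{"fingers": -1,"x": 0,"y": 0,"z": 0,"ax": 0,"ay": 0,"az": 0},{"fingers": -1,"x": 0,"y": 0,"z": 0,"ax": 0,"ay": 0,"az": 0},{"fingers": -1,"x": 0,"y": 0,"z": 0,"ax": 0,"ay": 0,"az": 0}]'

```text
clock: 31.8
tcp_pos: [0.6541, 0.1373, 0.0025]
orientation: [0.046, 3.138, 0.001]
contact_force: [2.1, 0.9, -1.2]
grip_width: 0.0549
gripper_force: 63.7
```

Request:
arm_command --rows '[{"fingers": -1,"x": 0,"y": 0,"z": 0,"ax": 0,"ay": 0,"az": 0},{"fingers": -1,"x": 0,"y": 0,"z": 0,"ax": 0,"ay": 0,"az": 0},{"fingers": -1,"x": 0,"y": 0,"z": 0,"ax": 0,"ay": 0,"az": 0},{"fingers": -1,"x": 0,"y": 0,"z": 0,"ax": 0,"ay": 0,"az": 0}]'

```text
clock: 32.13
tcp_pos: [0.6541, 0.1375, 0.0023]
orientation: [0.045, 3.138, 0.001]
contact_force: [-0.3, -1.8, 6.8]
grip_width: 0.0551
gripper_force: 64.8
```

Run:
```python
from h import *
o=r.get_obs();print(o['tcp_pos'],o['contact_force'],o['grip_width'],o['gripper_force'])
to(.545,-.261,.23,178)
```

```text
[0.65410903 0.13748363 0.00233306] [-0.33672388 -1.84939288  6.77929992] 0.055118485015045814 64.79209810495377
az 0.35 shift after turn [ 0.0951 -0.402  -0.2277] now [ 0.0967 -0.4013 -0.2283] tilt [-0.004  0.001 -1.   ] t 32.1333
```

Request:
arm_command --rows '[{"fingers": -1,"x": 0,"y": 0,"z": -0.028,"ax": 0,"ay": 0,"az": 0},{"fingers": -1,"x": 0,"y": 0,"z": -0.04,"ax": 0,"ay": 0,"az": 0},{"fingers": -1,"x": 0,"y": 0,"z": -0.04,"ax": 0,"ay": 0,"az": 0},{"fingers": -1,"x": 0,"y": 0,"z": -0.04,"ax": 0,"ay": 0,"az": 0},{"fingers": -1,"x": 0,"y": 0,"z": -0.04,"ax": 0,"ay": 0,"az": 0},{"fingers": -1,"x": 0,"y": 0,"z": -0.04,"ax": 0,"ay": 0,"az": 0.3},{"fingers": -1,"x": 0,"y": -0.0335,"z": 0,"ax": 0,"ay": 0,"az": 0},{"fingers": -1,"x": 0,"y": -0.0335,"z": 0,"ax": 0,"ay": 0,"az": 0},{"fingers": -1,"x": 0,"y": -0.0335,"z": 0,"ax": 0,"ay": 0,"az": 0},{"fingers": -1,"x": 0,"y": -0.0335,"z": 0,"ax": 0,"ay": 0,"az": 0}]'

```text
clock: 32.97
tcp_pos: [0.6474, 0.0028, 0.2288]
orientation: [0.051, 3.14, 0.001]
contact_force: [1.4, -0.4, -3.0]
grip_width: 0.0551
gripper_force: 64.9
```

Request:
arm_command --rows '[{"fingers": -1,"x": 0,"y": -0.0335,"z": 0,"ax": 0,"ay": 0,"az": 0},{"fingers": -1,"x": 0,"y": -0.0335,"z": 0,"ax": 0,"ay": 0,"az": 0},{"fingers": -1,"x": 0.0158,"y": -0.0335,"z": 0,"ax": 0,"ay": 0,"az": 0},{"fingers": -1,"x": 0.0158,"y": -0.0335,"z": 0,"ax": 0,"ay": 0,"az": 0},{"fingers": -1,"x": 0.0158,"y": -0.0335,"z": 0,"ax": 0,"ay": 0,"az": 0},{"fingers": -1,"x": 0.0158,"y": -0.0335,"z": 0,"ax": 0,"ay": 0,"az": 0},{"fingers": -1,"x": 0.0158,"y": -0.0335,"z": 0,"ax": 0,"ay": 0,"az": 0},{"fingers": -1,"x": 0.0158,"y": -0.0335,"z": 0,"ax": 0,"ay": 0,"az": 0}]'

```text
clock: 33.63
tcp_pos: [0.5429, -0.262, 0.2285]
orientation: [0.052, 3.14, 0.001]
contact_force: [-0.3, -0.7, -1.8]
grip_width: 0.0552
gripper_force: 64.9
```

Request:
arm_command --rows '[{"fingers": -1,"x": 0,"y": 0,"z": 0,"ax": 0,"ay": 0,"az": 0},{"fingers": -1,"x": 0,"y": 0,"z": 0,"ax": 0,"ay": 0,"az": 0},{"fingers": -1,"x": 0,"y": 0,"z": 0,"ax": 0,"ay": 0,"az": 0}]'

```text
clock: 33.88
tcp_pos: [0.5442, -0.2602, 0.2282]
orientation: [0.053, 3.14, 0.002]
contact_force: [-0.0, 0.9, -2.6]
grip_width: 0.0551
gripper_force: 64.8
```

Run:
```python
from bx import *
f=grab('wrist');z=r.get_obs()['tcp_pos'][2];bx(f,.1239,z-.0023+.0435)
to(.4456,-.261,.1223,178)
```

```text
target 9419 z 0.1239 x edges 0.0536 0.1370 ymid near -0.0048 far -0.0047 slope deg 0.13 width 0.05617654736277705
held 10965 z 0.2694 x edges 0.0201 0.0454 ymid near -0.0005 far -0.0005 slope deg -0.08 width 0.056560283659840116
[ 0.5448 -0.2594  0.2281]
az 0.17 shift after turn [ 0.0991 -0.0051  0.1058] now [ 0.0992 -0.0049  0.1057] tilt [-0.001  0.001 -1.   ] t 33.9333
```

Request:
arm_command --rows '[{"fingers": -1,"x": 0.026,"y": -0.0045,"z": 0,"ax": 0,"ay": 0,"az": 0},{"fingers": -1,"x": 0.026,"y": 0,"z": 0,"ax": 0,"ay": 0,"az": 0},{"fingers": -1,"x": 0.026,"y": 0,"z": 0,"ax": 0,"ay": 0,"az": 0},{"fingers": -1,"x": 0.022,"y": 0,"z": 0.02,"ax": 0,"ay": 0,"az": 0},{"fingers": -1,"x": 0,"y": 0,"z": 0.03,"ax": 0,"ay": 0,"az": 0},{"fingers": -1,"x": 0,"y": 0,"z": 0.03,"ax": 0,"ay": 0,"az": 0},{"fingers": -1,"x": 0,"y": 0,"z": 0.014,"ax": 0,"ay": 0,"az": 0},{"fingers": -1,"x": 0,"y": 0,"z": 0,"ax": 0,"ay": 0,"az": 0},{"fingers": -1,"x": 0,"y": 0,"z": 0,"ax": 0,"ay": 0,"az": 0},{"fingers": -1,"x": 0,"y": 0,"z": 0,"ax": 0,"ay": 0,"az": 0}]'

```text
clock: 34.77
tcp_pos: [0.4455, -0.2617, 0.135]
orientation: [0.05, 3.139, -0.001]
contact_force: [1.0, -0.7, -2.3]
grip_width: 0.0548
gripper_force: 64.7
```

```bash
python3 -c "
from h import *
to(.4452,-.261,.1223,178);print(r.get_obs()['tcp_pos'])"
```

```text
az 0.17 shift after turn [0.0003 0.0007 0.0127] now [0.0003 0.0007 0.0127] tilt [-0.002 -0.001 -1.   ] t 34.7667
[ 0.44549182 -0.26173719  0.13499137]
```

Request:
arm_command --rows '[{"fingers": -1,"x": 0,"y": 0.0005,"z": 0.004,"ax": 0,"ay": 0,"az": 0},{"fingers": -1,"x": 0,"y": 0,"z": 0.003,"ax": 0,"ay": 0,"az": 0},{"fingers": -1,"x": 0,"y": 0,"z": 0.003,"ax": 0,"ay": 0,"az": 0},{"fingers": -1,"x": 0,"y": 0,"z": 0.001,"ax": 0,"ay": 0,"az": 0},{"fingers": -1,"x": 0,"y": 0,"z": 0,"ax": 0,"ay": 0,"az": 0},{"fingers": -1,"x": 0,"y": 0,"z": 0,"ax": 0,"ay": 0,"az": 0}]'

```text
clock: 35.27
tcp_pos: [0.4441, -0.2615, 0.1229]
orientation: [0.053, 3.141, 0.0]
contact_force: [-0.6, 0.9, -2.6]
grip_width: 0.0553
gripper_force: 64.7
```

Request:
arm_command --rows '[{"fingers": -1,"x": 0,"y": 0,"z": 0.001,"ax": 0,"ay": 0,"az": 0},{"fingers": -1,"x": 0,"y": 0,"z": 0.0006,"ax": 0,"ay": 0,"az": 0},{"fingers": -1,"x": 0,"y": 0,"z": 0,"ax": 0,"ay": 0,"az": 0},{"fingers": -1,"x": 0,"y": 0,"z": 0,"ax": 0,"ay": 0,"az": 0}]'

```text
clock: 35.6
tcp_pos: [0.4443, -0.2617, 0.1222]
orientation: [0.053, 3.14, 0.001]
contact_force: [-2.7, 2.4, 7.4]
grip_width: 0.0553
gripper_force: 66.3
```

Third box is home. Releasing, backing off, then checking everything.

Request:
arm_command --rows '[{"fingers": 1,"x": 0,"y": 0,"z": 0,"ax": 0,"ay": 0,"az": 0},{"fingers": 1,"x": 0,"y": 0,"z": 0,"ax": 0,"ay": 0,"az": 0},{"fingers": 1,"x": 0,"y": 0,"z": 0,"ax": 0,"ay": 0,"az": 0},{"fingers": 1,"x": 0,"y": 0,"z": -0.02,"ax": 0,"ay": 0,"az": 0},{"fingers": 1,"x": 0,"y": 0,"z": -0.035,"ax": 0,"ay": 0,"az": 0},{"fingers": 1,"x": 0,"y": 0,"z": -0.04,"ax": 0,"ay": 0,"az": 0},{"fingers": 1,"x": 0,"y": 0,"z": -0.03,"ax": 0,"ay": 0,"az": 0},{"fingers": 1,"x": -0.02,"y": 0.034,"z": 0,"ax": 0,"ay": 0,"az": 0},{"fingers": 1,"x": -0.02,"y": 0.034,"z": 0,"ax": 0,"ay": 0,"az": 0},{"fingers": 1,"x": -0.02,"y": 0.034,"z": 0,"ax": 0,"ay": 0,"az": 0}]'

```text
clock: 36.43
tcp_pos: [0.5084, -0.1607, 0.2474]
orientation: [0.056, 3.139, 0.0]
contact_force: [0.6, -0.3, 0.7]
grip_width: 0.0849
gripper_force: 0.0
```

Request:
arm_command --rows '[{"fingers": 1,"x": -0.02,"y": 0.034,"z": 0,"ax": 0,"ay": 0,"az": 0},{"fingers": 1,"x": -0.02,"y": 0.034,"z": 0,"ax": 0,"ay": 0,"az": 0},{"fingers": 1,"x": -0.02,"y": 0.034,"z": 0,"ax": 0,"ay": 0,"az": 0},{"fingers": 1,"x": 0,"y": 0,"z": 0,"ax": 0,"ay": 0,"az": 0},{"fingers": 1,"x": 0,"y": 0,"z": 0,"ax": 0,"ay": 0,"az": 0},{"fingers": 1,"x": 0,"y": 0,"z": 0,"ax": 0,"ay": 0,"az": 0}]'

```text
clock: 36.93
tcp_pos: [0.5706, -0.062, 0.246]
orientation: [-0.052, -3.14, 0.001]
contact_force: [-0.1, -0.5, -0.0]
grip_width: 0.0857
gripper_force: 0.0
```

Run:
```python
from h import *
print(r.get_obs()['tcp_pos'])
f=grab('top');blobs(f,.135,.18,.012,30)
f=grab('wrist');blobs(f,.14,.18,.012,100)
f=grab('scene');save(f,'s3.png')
```

```text
[ 0.57060054 -0.06196963  0.24598902]
[ 528   93   64  113 1780] h 0.1575 c 760.4 -748.5 size 339.8 17.1 long axis 21.5
[377 240  23  34 723] h 0.1645 c 448.0 -260.1 size 91.5 56.7 long axis -1.4
[238 248  10  14 109] h 0.1549 c 447.9 149.7 size 35.1 22.9 long axis 9.3
[174 252  11  13 129] h 0.1551 c 435.0 329.4 size 34.0 23.5 long axis 2.9
[   0    0   88   97 7559] h 0.1634 c 461.0 -256.9 size 60.6 49.7 long axis -2.0
[ 602    0   38   35 1176] h 0.1529 c 452.1 148.1 size 22.7 20.9 long axis 5.7
```

View pics/s3.png

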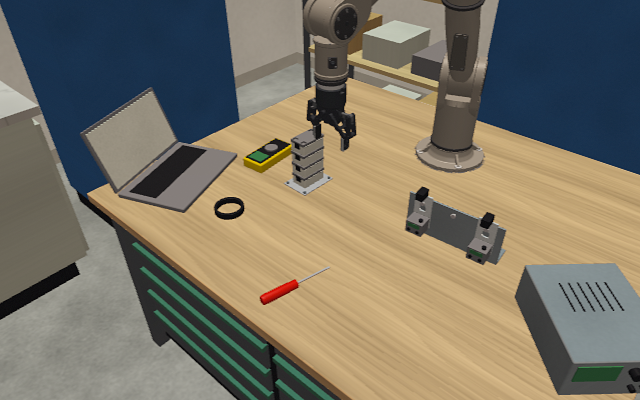

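The scene shows a straight four-high stack at (307,160) and both modules hanging at (418,212) and (485,238). Meter, tape and screwdriver look untouched, and the heights match (stack top 0.1645 m, block tops 0.155 m), so I'm handing in.

```bash
python3 -c "
from bench import r
print(r.hand_in())"
```

```text
the job is handed in; nothing more can be done
None
```

Job handed in at about 37 s: both modules hang on studs, and all three boxes are stacked on the fixed bottom box. The last camera check agreed with this, but the hand-in returned no verdict.

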